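Check a grain meter with its reference blocks

ROBOT

A 7-joint arm with a two-finger parallel gripper is mounted at the origin on the work surface. World frame = base frame: x ahead of the robot, y to its left, z up, the work surface at z = 0. Lengths are in m, angles in rad, forces in N, time in s.
With the tool pointing down it reaches from about 0.35 to 0.9 m from the base axis. Payload 7.2 kg.
Tool frame: the origin (TCP) lies midway between the tips of the shut fingers; the grasp point (between the pads) lies 19 mm behind it (bot.hold_point_z is the distance from the TCP to the grasp point, in m); z points along the fingers, y is the line along which they close (so a half turn about z gives the same grasp; the last joint's range is limited). The gripper opens to 88 mm and grips with 3 to 60 N. Pads are 20 mm wide; open, the fingers measure 115 mm over their backs; the gripper's body (75 mm by 178 mm) begins 61 mm behind the grasp point.
Start: joints at [-1.406, 0.411, -0.013, 1.596, 0.006, 1.134, -0.082], TCP at [0.144, 0.608, 0.223] pointing down, gripper open.
Joint ranges: [-2.95, 2.95], [-0.29, 1.99], [-1.47, 1.44], [0.14, 2.54], [-1.03, 4.17], [0.13, 1.85], [-2.86, 2.86]. Speed limits (rad/s): [2.39, 2.39, 3.01, 3.01, 3.14, 3.14, 3.14].

INTERFACE

Orientations are given as a unit quaternion [x, y, z, w].
In Python, from bench import bot gives the robot as it stands.
- The arm moves only by the tool drive_tool, never from a script. Its argument "steps" is a list of rows, each a list of 2 entries, a list of its own where there are three numbers: the shift along the tool's x, y, z in mm, then the turn, a rotation vector about the tool's x, y, z in degrees. In form: [[[x, y, z], [wx, wy, wz]], ...]. A call has 1 to 12 rows; each row shifts and turns the commanded pose from where the row before left it, along the tool's axes as they then stand; what a row does not reach is not made up. A row lasts 1/8 s, in which the tool goes at most 62.5 mm and 10.7 degrees, less where a joint would pass 70% of its speed; a pose out of reach is approached as far as the arm can. A call is refused whole if a number of a shift passes 62.5 or a number of a turn 10.7, either way. A call with a gripper value outside its range is refused whole. "grip" is the finger opening in mm, from 0 to 87.8, set as the call begins (left out, the last holds). The fingers move at their own pace and stop on an object; "force" is the grip in N (left out, the last holds). Time passes only in rows, so rows that do not move let the fingers close. It gives the time, the measured TCP pose, the force, the opening and the grip force at its end, in the units of the state.
- bot.observe(): the state, without advancing time (a new reading comes with each control period).
- bot.snapshot(name): name is "side" or "top"; returns (picture, depth): 400x640x3 uint8, red, green, blue; 400x640 float32, m along the optical axis (not along the pixel's ray), 0 where there is no reading.
- bot.camera_model(name): a dict with "vertical_fov" (degrees; the focal length in pixels is half the picture's height over the tangent of half this angle, whatever the lens; pixels are square), "cx", "cy" (the principal point, pixels), "k1" (the pictures are not rectified: a ray, as slopes to the right and down, at radius r is drawn at 1 + k1 r^2 times it, then the intrinsics apply), "rvec" (rotation vector, rad) and "tvec" (3), from world to camera coordinates, as OpenCV has them. Camera axes: x right, y down, z forward; pixel columns grow to the right and rows downward; lengths in m; the calibration is good to about 2 mm. A picture is of the moment at which its call begins. camera_model takes no time and is no camera call.
- bot.sign_off(): hands the job in; it is judged then, once.
Trained networks look in the newest picture that a camera, given by its name, has taken for a name from the list of things; names that differ only in an ending like _2 or _b are one class to them, and where a whole thing is asked for, a point or a joint stands for the part that bears it (a point fixed in the world has none). Each returns a list of dicts, best first, with "confidence" (0 to 1); they miss things now and then, are a little off and sometimes report something else, mostly with a low value. They report only what shows in the picture. A call takes as long as a camera call. They do not tell look-alikes from the thing itself.
- bot.outline_of(target, camera): "mask" (400x640 bool, what is visible of it).
- bot.tip_of(target, camera): "centre" ([x, y, z] in m, in the coordinates of the camera as it stood for that picture, good to about 4 mm: a listed point, or the origin of a listed thing).
The state is a dict: "clock": time; "qpos": joint angles; "qd": joint speeds; "tau": joint torques, N m; "position": TCP position; "eef_rot": TCP orientation; "force": force on the tool from outside, world axes, zero at the start; "torque": the same for the moment, N m; "finger_gap": finger opening in m; "grip_force": force on a finger pad.
Only numpy, scipy, OpenCV 4.12 (cv2) and the standard library are available. Lean on these libraries where they do the work, as an engineer would, in place of code of your own. Each camera call takes 0.05 s, during which the arm holds its last target. There are 200 camera calls.

TASK

Do the daily check of the grain meter with the reference blocks lying on the blue mat. Switch the meter on and leave it on throughout; then, one block at a time from the longest to the shortest, lay the block in the meter's nest, push it flat against the side fence and fully home against the two stop pads so that the sprung probe is pressed right in, hold it still there for at least 3 seconds (the probe pushes it back out if you let go), and put it away standing flat, rib up, on the floor of the wooden tray. When every block is in the tray switch the meter off; leave the other things on the desk where they are.

Things in the scene. Friction and masses are not known exactly. Their poses are not given: they have to be found in the camera images.
- probe (a joint): Sprung brass probe, a level 10 mm plunger between the nest's two stop pads, axis 14 mm above the desk. In m: 0 = fully out (tip 8 mm in front of the pads), 0.008 = pressed in level with the pads. About 2.5 N starts it, about 6 N holds it at 0.008; let go, it springs out and pushes the block off the pads. A brass bead above the meter's low deck moves with it.
- switch (a joint): The meter's power switch, a steel toggle lever about 60 mm long on the meter's top. In rad: 0 = off (leans towards the nest, the meter's -x), 1.0 = on (leans to the meter's +x). It stays where it is left; a light sideways push near its tip with closed fingers moves it.
- switch_tip (a point): Tip of the switch lever (moves with it), about 0.15 m above the desk.
- meter: Grey grain meter fixed to the desk; place and yaw vary. Origin on the desk under the faces of the stop pads; +x is the way blocks are pushed home, z up. Low deck 34 mm high, 120 mm wide, at x = 10 to 75 mm; main body 85 mm high, 200 mm wide, at x = 75 to 235 mm, with the switch at x = 115 mm, y = 0.
- stop (a point): Fixed point of the nest, axes as meter: x = 0 is the face of the two stop pads, y = 0 is the centre line of a block that touches the fence, z = 0 is the nest's floor (4 mm above the desk). Pads at y = +-12 mm, tops 20 mm above the desk. The steel floor is 80 mm wide and open-ended, from x = -140 mm to the pads.
- fence (a point): Middle of the top edge of the fence's inner face. The fence stands straight along the nest on its +y side: inner face at y = +18 mm from stop, 8 mm thick, top 16 mm above the desk, from x = -135 to -5 mm. Axes as meter.
- tray: Shallow wooden storage tray, fixed, 130 (its x) x 186 (its y) x 16 mm, walls and floor 5 mm; inside 120 x 176 mm. Origin at the centre of its underside. Place and yaw vary.
- block90: Reference block 90 mm long: an aluminium bar 90 (its x) x 36 (y) x 18 mm (z) with a black grip rib on top, 78 x 16 mm, 28 mm high, running along x (46 mm overall, 216 g more or less). Origin at the centre of its underside. Both ends are alike. May be absent.
- block76: Reference block 76 mm long: an aluminium bar 76 (its x) x 36 (y) x 18 mm (z) with a black grip rib on top, 64 x 16 mm, 28 mm high, running along x (46 mm overall, 182 g more or less). Origin at the centre of its underside. Both ends are alike. May be absent.
- block62: Reference block 62 mm long: an aluminium bar 62 (its x) x 36 (y) x 18 mm (z) with a black grip rib on top, 50 x 16 mm, 28 mm high, running along x (46 mm overall, 149 g more or less). Origin at the centre of its underside. Both ends are alike. May be absent.
- block48: Reference block 48 mm long: an aluminium bar 48 (its x) x 36 (y) x 18 mm (z) with a black grip rib on top, 36 x 16 mm, 28 mm high, running along x (46 mm overall, 115 g more or less). Origin at the centre of its underside. Both ends are alike. May be absent.
- can: Bystander: drink can, 66 mm dia., 120 mm high, origin under its centre.
- mug: Bystander: white mug, 80 mm dia., 90 mm high, origin under its centre.
- tape: Bystander: white roll of tape lying flat, 90 mm dia., 25 mm high.
- weight: Bystander: brass weight with a knob, 40 mm dia., 50 mm high.
- marker: Bystander: marker pen lying on the mat, 110 mm long, 12 mm thick.
Not all that is in view belongs to the job. Leave any pink, purple or yellow look-alike of the block90 alone.

How it is judged:
On the way, in this order (a step that is already met when the one before it is completed fails the run):
1. the meter is switched on (value of joint switch above 0.8 rad), for 0.2 s.
2. the 90 mm block, down in the nest and flat along the fence, is held still against both pads with the probe pressed fully in for 3 s (x of block90 in the frame of stop above -0.048 m and y of block90 in the frame of stop between -0.003 and 0.004 m and z of block90 in the frame of stop below 0.004 m and angle between the x axis of block90 and the x axis of stop, either way round below 0.06 rad and angle between block90's own z axis and vertical below 0.08 rad and linear speed of block90 below 0.02 m/s), for 3 s.
3. the 76 mm block, down in the nest and flat along the fence, is held still against both pads with the probe pressed fully in for 3 s (x of block76 in the frame of stop above -0.041 m and y of block76 in the frame of stop between -0.003 and 0.004 m and z of block76 in the frame of stop below 0.004 m and angle between the x axis of block76 and the x axis of stop, either way round below 0.06 rad and angle between block76's own z axis and vertical below 0.08 rad and linear speed of block76 below 0.02 m/s), for 3 s.
4. the 62 mm block, down in the nest and flat along the fence, is held still against both pads with the probe pressed fully in for 3 s (x of block62 in the frame of stop above -0.034 m and y of block62 in the frame of stop between -0.003 and 0.004 m and z of block62 in the frame of stop below 0.004 m and angle between the x axis of block62 and the x axis of stop, either way round below 0.06 rad and angle between block62's own z axis and vertical below 0.08 rad and linear speed of block62 below 0.02 m/s), for 3 s.
5. the 48 mm block, down in the nest and flat along the fence, is held still against both pads with the probe pressed fully in for 3 s (x of block48 in the frame of stop above -0.027 m and y of block48 in the frame of stop between -0.003 and 0.004 m and z of block48 in the frame of stop below 0.004 m and angle between the x axis of block48 and the x axis of stop, either way round below 0.06 rad and angle between block48's own z axis and vertical below 0.08 rad and linear speed of block48 below 0.02 m/s), for 3 s.
At the end, for the whole second after the job is handed in: The switch is off (below 0.2 rad), and every block present stands upright (within 0.1 rad) and at rest on the tray's floor (underside no more than 4 mm above it), its centre inside the tray's walls (value of joint switch below 0.2 rad and x of block90 in the frame of tray between -0.06 and 0.06 m and y of block90 in the frame of tray between -0.088 and 0.088 m and z of each of block90, block76, block62, block48 in the frame of tray below 0.009 m and angle between each of block90, block76, block62, block48's own z axis and vertical below 0.1 rad and linear speed of each of block90, block76, block62, block48 below 0.02 m/s and x of block76 in the frame of tray between -0.06 and 0.06 m and y of block76 in the frame of tray between -0.088 and 0.088 m and x of block62 in the frame of tray between -0.06 and 0.06 m and y of block62 in the frame of tray between -0.088 and 0.088 m and x of block48 in the frame of tray between -0.06 and 0.06 m and y of block48 in the frame of tray between -0.088 and 0.088 m); the robot touches nothing.
It fails at once if the can, mug, tape roll or weight is moved more than 4 cm or knocked over (distance of any of can, mug, tape, weight from where it was at the start of the episode above 0.04 m or angle between any of can, mug, weight's own z axis and vertical above 0.5 rad).
It fails at once if the probe is pressed in while the meter is off (value of joint switch below 0.5 rad and value of joint probe above 0.005 m).
It fails at once if the marker pen is swept more than 10 cm away (distance of marker from where it was at the start of the episode above 0.1 m).
Of block90, block76, block62, block48 only 2 to 3 are there at a start; the rules pass over those that are not, and their reading is None.
At some moment in a run one of block90, block76, block62, block48 may be knocked a few centimetres aside while the robot is not near it.
Once in a run the grip may slacken for a moment while it holds something.
It also fails if it takes over 210 s, if anything falls off the work surface, if the arm or the gripper's body presses on something with over 40 N, if the wrist force passes 120 N, or if a joint passes its speed limit or range.

## Working session

There is one attempt and no reset: what is moved stays moved. The work goes in short steps, Python scripts to look and compute and a tool call to move; the robot and the scene stay as the last step left them, time stands still between calls to the robot, and variables do not carry over. Pictures are saved under pics/ and viewed, at most 14 in all, crops included, and the job is handed in when it is done.

Besides the shell and the picture viewer there is one more tool, called after "Request:" as name(argument=value, ...), one argument or row to a line, values as JSON. drive_tool: Moves the arm, as the interface text tells. Its arguments: {"type":"object","properties":{"steps":{"type":"array"},"grip":{"type":"number"},"force":{"type":"number"}},"required":["steps"]}

```bash
mkdir -p pics; ls; cat > h.py <<'E'
import numpy as np, cv2
from bench import bot
from scipy.spatial.transform import Rotation as R
def cam(n):
    c=bot.camera_model(n); f=200/np.tan(np.radians(c['vertical_fov'])/2)
    Rm=cv2.Rodrigues(np.array(c['rvec'],float))[0]; return c,f,Rm,np.array(c['tvec'],float)
def c2w(n,p):
    c,f,Rm,t=cam(n); return (np.asarray(p)-t)@Rm
def cloud(n,d):
    c,f,Rm,t=cam(n); v,u=np.mgrid[0:400,0:640]
    K=np.array([[f,0,c['cx']],[0,f,c['cy']],[0,0,1]]);
    s=cv2.undistortPoints(np.stack([u,v],-1).reshape(-1,1,2).astype(np.float64),K,np.array([c['k1'],0,0,0,0.])).reshape(400,640,2)
    P=np.dstack([s*d[...,None],d]); return (P-t)@Rm
def pix(n,p):
    c,f,Rm,t=cam(n); K=np.array([[f,0,c['cx']],[0,f,c['cy']],[0,0,1]])
    return cv2.projectPoints(np.asarray(p,float).reshape(-1,1,3),np.array(c['rvec'],float),t,K,np.array([c['k1'],0,0,0,0.]))[0].reshape(-1,2)
def save(n,img): cv2.imwrite('pics/'+n+'.png',img[...,::-1])
def st():
    o=bot.observe(); r=R.from_quat(o['eef_rot']); m=r.as_matrix()
    print('t',round(o['clock'],2),'pos',np.round(np.array(o['position'])*1000,1),'yaw_x',round(np.degrees(np.arctan2(m[1,0],m[0,0])),2),'z',np.round(m[:,2],3),'F',np.round(o['force'],1),'gap',round(o['finger_gap']*1000,1),'gf',round(o['grip_force'],1),'q7',round(o['qpos'][6],2))
    return o,m
E
cat > a.py <<'E'
from h import *
st()
for n in('top','side'):
    im,d=bot.snapshot(n); save(n+'0',im); W=cloud(n,d); np.savez('/tmp/'+n,im=im,d=d,W=W)
    print(n,np.round(-cam(n)[2].T@cam(n)[3],3))
    for k in['meter','stop','fence','switch_tip','tray','block90','block76','block62','block48','can','mug','tape','weight','marker']:
        for r in bot.tip_of(k,n)[:3]: print(' ',k,round(r['confidence'],2),np.round(c2w(n,r['centre']),3))
E
python3 a.py
```

```text
pics
t 0.0 pos [144.1 607.7 221.8] yaw_x 166.67 z [-0.    -0.002 -1.   ] F [ 0.8  0.8 -0.2] gap 87.6 gf 0.0 q7 -0.08
top [0.311 0.011 1.214]
  meter 0.88 [ 0.518 -0.233  0.004]
  stop 0.84 [ 0.518 -0.23   0.   ]
  fence 0.92 [ 0.527 -0.159  0.015]
  switch_tip 0.73 [ 0.767 -0.029 -0.003]
  switch_tip 0.51 [ 0.53  -0.322  0.162]
  tray 0.95 [ 0.522  0.322 -0.   ]
  tray 0.61 [ 0.46  -0.    -0.005]
  block90 0.91 [ 0.295  0.274 -0.003]
  block90 0.87 [ 0.474  0.138 -0.005]
  block90 0.82 [ 0.299  0.404 -0.003]
  block76 0.91 [ 0.295  0.274 -0.003]
  block76 0.87 [ 0.474  0.138 -0.005]
  block76 0.82 [ 0.299  0.404 -0.003]
  block62 0.91 [ 0.295  0.274 -0.003]
  block62 0.87 [ 0.474  0.138 -0.005]
  block62 0.82 [ 0.299  0.404 -0.003]
  block48 0.91 [ 0.295  0.274 -0.003]
  block48 0.87 [ 0.474  0.138 -0.005]
  block48 0.82 [ 0.299  0.404 -0.003]
  can 0.66 [ 0.473  0.137 -0.003]
  can 0.58 [ 0.765 -0.03  -0.004]
  can 0.38 [ 0.463  0.    -0.003]
  mug 0.72 [ 0.776  0.139 -0.002]
  mug 0.58 [ 0.659 -0.169 -0.001]
  tape 0.85 [ 0.657 -0.169 -0.002]
  tape 0.34 [ 0.518 -0.228  0.005]
  we
[... 219 characters left out ...]
049 0.002]
  switch_tip 0.57 [ 0.529 -0.32   0.162]
  tray 0.69 [ 0.515  0.322 -0.002]
  block90 0.89 [ 0.635  0.074 -0.002]
  block90 0.77 [ 0.302  0.271 -0.002]
  block90 0.71 [0.302 0.402 0.   ]
  block76 0.89 [ 0.635  0.074 -0.002]
  block76 0.77 [ 0.302  0.271 -0.002]
  block76 0.71 [0.302 0.402 0.   ]
  block62 0.89 [ 0.635  0.074 -0.002]
  block62 0.77 [ 0.302  0.271 -0.002]
  block62 0.71 [0.302 0.402 0.   ]
  block48 0.89 [ 0.635  0.074 -0.002]
  block48 0.77 [ 0.302  0.271 -0.002]
  block48 0.71 [0.302 0.402 0.   ]
  can 0.64 [ 0.765 -0.022  0.004]
  mug 0.74 [0.779 0.139 0.001]
  mug 0.48 [ 0.526 -0.162  0.017]
  weight 0.71 [0.733 0.05  0.   ]
  marker 0.52 [ 0.543  0.06  -0.003]
```

View pics/top0.png

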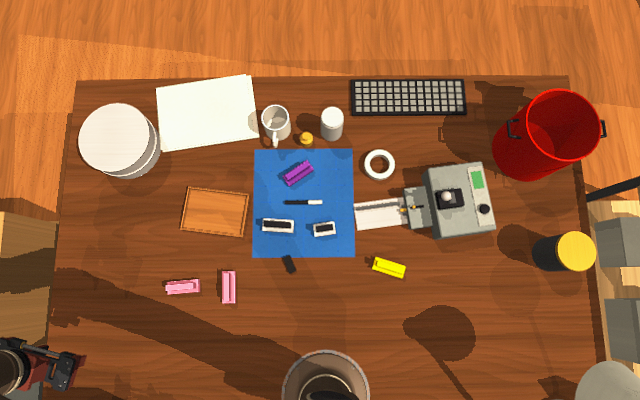

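View pics/side0.png

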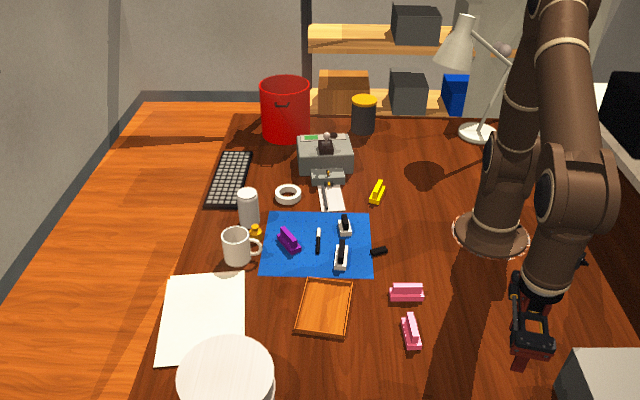

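The top view shows two aluminium blocks on the mat, one near (278,226) and a shorter one at (324,229). The pink, purple and yellow look-alikes are elsewhere, the tray is at (215,212), and the nest is at (380,212) with the meter to its right. Next I'll measure the poses from depth.

```bash
cat > b.py <<'E'
from h import *
def blocks(n='top',W=None,im=None,centres=((.474,.138),(.462,0))):
    out=[]
    for c in centres:
        m=(np.hypot(W[...,0]-c[0],W[...,1]-c[1])<.062)
        bar=m&(W[...,2]>.012)&(W[...,2]<.056)
        # top surfaces by height
        rib=m&(W[...,2]>.035)
        b2=m&(W[...,2]>.012)&(W[...,2]<.026)
        for nm,q in(('rib',rib),('all',bar)):
            P=W[q][:,:2]
            if len(P)<10: print(nm,len(P));continue
            (cx,cy),(w,h),a=cv2.minAreaRect((P*1000).astype(np.float32))
            if w<h: w,h,a=h,w,a+90
            print(n,nm,len(P),'c',round(cx,1),round(cy,1),'L',round(w,1),'W',round(h,1),'yaw',round((a+90)%180-90,1),'z',np.round(np.percentile(W[q][:,2],[5,50,95])*1000,1))
if __name__=='__main__':
    for n in('top','side'):
        z=np.load('/tmp/'+n+'.npz'); W=z['W']; blocks(n,W)
        def rect(nm,box,lo,hi):
            q=(W[...,0]>box[0])&(W[...,0]<box[1])&(W[...,1]>box[2])&(W[...,1]<box[3])&(W[...,2]>lo)&(W[...,2]<hi)
            P=W[q][:,:2]*1000
            if len(P)<5: print(nm,'none');return
            (cx,cy),(w,h),a=cv2.minAreaRect(P.astype(np.float32)); print(n,nm,len(P),'c',round(cx,1),round(cy,1),round(w,1),round(h,1),'a',round(a,1),'z',round(np.median(W[q][:,2])*1000,1))
        rect('body',(.38,.68,-.52,-.28),.078,.092)
        rect('deck',(.4,.6,-.33,-.22),.03,.038)
        rect('fence',(.46,.58,-.24,-.08),.012,.02)
        rect('tray',(.4,.65,.2,.42),.012,.02)
        rect('trayall',(.4,.65,.2,.42),.003,.02)
        rect('switch',(.4,.65,-.4,-.26),.13,.17)
        rect('floor',(.44,.6,-.22,-.08),.002,.009)
        print(n,'mat z',np.median(W[(abs(W[...,0]-.45)<.02)&(abs(W[...,1]-.07)<.02)][:,2]))
E
python3 b.py; python3 - <<'E'
import cv2,numpy as np
im=np.load('/tmp/top.npz')['im'][140:280,170:510,::-1]
cv2.imwrite('pics/crop.png',cv2.resize(im,None,fx=2.35,fy=2.35,interpolation=cv2.INTER_CUBIC))
E
```

```text
top rib 164 c 471.6 133.7 L 77.0 W 16.4 yaw 86.1 z [40.3 44.8 48.2]
top all 381 c 471.6 134.3 L 90.0 W 36.5 yaw 86.0 z [14.2 20.8 47.3]
top rib 103 c 460.0 -0.8 L 49.3 W 16.1 yaw -82.5 z [41.7 45.1 48.2]
top all 260 c 460.4 -1.0 L 61.8 W 36.2 yaw -81.7 z [13.2 19.5 47. ]
top body 3252 c 535.1 -383.0 198.3 160.8 a 7.8 z 83.6
top deck 777 c 507.1 -274.7 175.7 69.0 a 8.9 z 32.7
top fence 151 c 513.0 -175.7 69.4 145.7 a 20.1 z 15.0
top tray 317 c 514.7 322.6 188.6 130.5 a 82.6 z 15.0
top trayall 2172 c 525.6 310.0 247.2 219.6 a 0.1 z 5.5
top switch 64 c 525.5 -315.2 24.3 22.1 a 0.5 z 165.1
top floor 688 c 520.5 -150.8 140.3 156.7 a 89.2 z 3.7
top mat z -0.0004757841438358878
side rib 116 c 474.1 137.5 L 81.3 W 16.0 yaw 85.8 z [39.5 44.3 47.7]
side all 306 c 473.9 135.5 L 97.2 W 36.0 yaw 85.9 z [13.3 19.7 46.8]
side rib 72 c 462.0 1.7 L 58.2 W 16.9 yaw -81.2 z [35.8 44.  47.3]
side all 191 c 462.4 1.2 L 68.6 W 35.3 yaw -82.1 z [13.6 24.  46.8]
side body 992 c 549.8 -417.0 213.2 243.7 a 10.5 z 84.1
side deck 363 c 509.1 -276.9 171.7 79.8 a 8.2 z 33.3
side fence 92 c 544.4 -180.1 149.2 93.7 a 74.4 z 15.5
side tray 354 c 517.2 323.8 190.7 130.8 a 82.6 z 15.0
side trayall 2561 c 524.8 310.2 219.6 249.4 a 90.0 z 5.7
side switch 43 c 529.9 -315.2 18.9 27.2 a 19.7 z 161.6
side floor 358 c 519.9 -150.6 137.6 152.5 a 87.2 z 3.8
side mat z -0.0007684764489527348
```

View pics/crop.png

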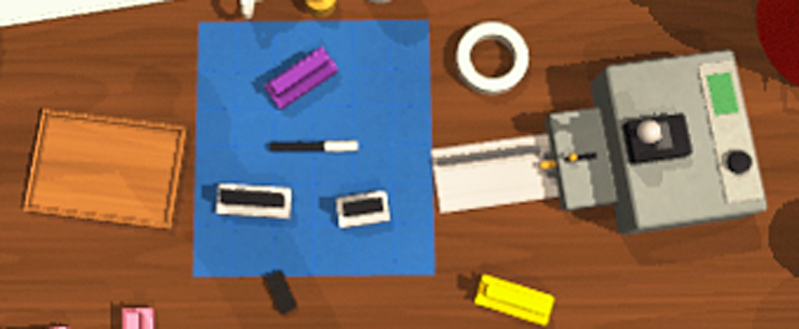

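```bash
cat > plan.py <<'E'
from h import *
import sys
def plan(*wps,prev=None):
    """wps: (x,y,z mm, yaw_x deg, rows)"""
    o,m=st(); p=np.array(o['position'])*1000
    for w in wps:
        tgt=np.array(w[:3]); n=w[4]
        yaw0=np.degrees(np.arctan2(m[1,0],m[0,0])); dy=(w[3]-yaw0+180)%360-180
        # level tool: exact rotation to target
        Rt=R.from_euler('z',w[3],degrees=True).as_matrix()@np.diag([1,-1,-1.])
        rv=R.from_matrix(m.T@Rt).as_rotvec()
        rows=[];step=(tgt-p)/n;M=m
        acc=np.zeros(3);q=p.copy()
        for i in range(n):
            want=p+step*(i+1); s=np.round(M.T@(want-q),1 if np.abs(want-q).max()<10 else 0)
            q=q+M@s; r=np.round(np.degrees(rv/n),1); M=M@R.from_rotvec(np.radians(r)).as_matrix()
            rows.append([s.tolist(),r.tolist()])
        print(str(rows).replace(' ','').replace('-0.0','0').replace('.0,',',').replace('.0]',']')); print('->',q.round(1)); p=q;m=M
if __name__=='__main__': plan(*eval('['+sys.argv[1]+']'))
E
python3 - <<'E'
from h import *
z={n:np.load('/tmp/'+n+'.npz')['W'] for n in('top','side')}
for n in z:
    W=z[n].reshape(-1,3)*1000; a=np.radians(-82.2)
    X=np.array([np.cos(a),np.sin(a)]);Y=np.array([-X[1],X[0]])
    d=W[:,:2]-np.array([514.,-229.4]); x=d@X;y=d@Y;h=W[:,2]
    q=(h>11)&(h<21)&(y>5)&(y<40)
    for lo in range(-130,0,25):
        k=q&(x>lo)&(x<lo+25); print(n,'fence y',lo,k.sum(),np.round(np.percentile(y[k],[5,50,95]),1) if k.sum() else '')
    k=q&(abs(y-24)<8); print(n,'fence x',np.round(np.percentile(x[k],[1,50,99]),1))
    k=(h>29)&(h<38)&(abs(y)<80)&(x>-5)&(x<60); print(n,'deck',np.round(np.percentile(y[k],[1,99]),1),np.round(np.percentile(x[k],[1,99]),1))
    k=(h>78)&(h<92)&(abs(y)<120)&(x>50)&(x<260);
    for lo in(85,200):
        j=k&(x>lo)&(x<lo+25); print(n,'body y',lo,np.round(np.percentile(y[j],[1,99]),1))
    print('body x',np.round(np.percentile(x[k],[1,99]),1))
    k=(h>105)&(h<185)&(abs(y)<30)&(x>50)&(x<200)
    for lo in(105,120,135,150): 
        j=k&(h>lo)&(h<lo+15); print(n,'lever z',lo,j.sum(),'x',np.round(np.percentile(x[j],[5,50,95]),1) if j.sum() else '', 'y',np.round(np.median(y[j]),1) if j.sum() else '')
E
python3 plan.py "(330,160,222,125,11),(516,-255,200,97.8,10)"
```

```text
top fence y -130 23 [19.2 22.5 26. ]
top fence y -105 22 [18.7 21.9 25.7]
top fence y -80 26 [18.5 22.3 26. ]
top fence y -55 23 [18.7 22.1 25.9]
top fence y -30 24 [18.3 22.2 26.2]
top fence y -5 21 [ 7.  13.4 28. ]
top fence x [-619.2 -117.6   11.2]
top deck [-58.9  57.8] [10.4 59.5]
top body y 85 [-96.1  97. ]
top body y 200 [-97.5  95.6]
body x [ 76.9 231.7]
top lever z 105 350 x [ 83.4 119.9 148.5] y -5.8
top lever z 120 5 x [109.6 116.4 118.6] y -5.5
top lever z 135 0 x  y 
top lever z 150 30 x [76.  79.9 96.7] y -4.1
side fence y -130 11 [21.9 25.2 28.6]
side fence y -105 10 [21.7 24.5 28.7]
side fence y -80 10 [21.3 24.4 28.1]
side fence y -55 9 [22.  25.4 28.1]
side fence y -30 9 [21.2 24.  28. ]
side fence y -5 31 [ 6.3 23.6 38.1]
side fence x [-621.3 -371.4   13.6]
side deck [-55.4  59.8] [ 7.5 59.5]
side body y 85 [-93.5  99.4]
side body y 200 [-94.4  99.4]
body x [ 73.8 234.9]
side lever z 105 125 x [ 78.4 106.5 144.3] y 5.7
side lever z 120 11 x [ 97.4 103.5 112.4] y 0.2
side lever z 135 4 x [85.1 92.6 99.4] y 3.5
side lever z 150 21 x [75.2 79.8 86.4] y 3.8
t 1.5 pos [144.2 608.1 222.7] yaw_x 166.66 z [ 0. -0. -1.] F [0.7 0.  1. ] gap 87.6 gf 0.0 q7 -0.08
[[[-26,-36,0],[0,0,3.8]],[[-28,-34,0],[0,0,3.8]],[[-30,-32,0],[0,0,3.8]],[[-33,-30,0],[0,0,3.8]],[[-34,-27,0],[0,0,3.8]],[[-36,-26,0],[0,0,3.8]],[[-38,-23,0],[0,0,3.8]],[[-39,-20,0],[0,0,3.8]],[[-40,-18,1],[0,0,3.8]],[[-42,-15,0],[0,0,3.8]],[[-42,-12,0],[0,0,3.8]]]
-> [330.2 160.1 221.7]
[[[-45,-8,2],[0,0,2.7]],[[-45,-7,2],[0,0,2.7]],[[-45,-4,2],[0,0,2.7]],[[-45,-2,3],[0,0,2.7]],[[-46,0,2],[0,0,2.7]],[[-45,2,2],[0,0,2.7]],[[-46,4,2],[0,0,2.7]],[[-45,7,2],[0,0,2.7]],[[-44,8,2],[0,0,2.7]],[[-44,11,3],[0,0,2.7]]]
-> [ 515.9 -254.5  199.7]
```

Request:
drive_tool(
  steps=[
    [[-26, -36, 0], [0, 0, 3.8]],
    [[-28, -34, 0], [0, 0, 3.8]],
    [[-30, -32, 0], [0, 0, 3.8]],
    [[-33, -30, 0], [0, 0, 3.8]],
    [[-34, -27, 0], [0, 0, 3.8]],
    [[-36, -26, 0], [0, 0, 3.8]],
    [[-38, -23, 0], [0, 0, 3.8]],
    [[-39, -20, 0], [0, 0, 3.8]],
    [[-40, -18, 1], [0, 0, 3.8]],
    [[-42, -15, 0], [0, 0, 3.8]],
    [[-42, -12, 0], [0, 0, 3.8]],
  ],
  grip=0,
)

```text
clock: 2.88
position: [0.3307, 0.1588, 0.222]
eef_rot: [0.464, 0.886, 0.001, 0.0]
force: [0.0, 0.6, 0.6]
finger_gap: 0.0006
grip_force: 0.0
```

Request:
drive_tool(
  steps=[
    [[-45, -8, 2], [0, 0, 2.7]],
    [[-45, -7, 2], [0, 0, 2.7]],
    [[-45, -4, 2], [0, 0, 2.7]],
    [[-45, -2, 3], [0, 0, 2.7]],
    [[-46, 0, 2], [0, 0, 2.7]],
    [[-45, 2, 2], [0, 0, 2.7]],
    [[-46, 4, 2], [0, 0, 2.7]],
    [[-45, 7, 2], [0, 0, 2.7]],
    [[-44, 8, 2], [0, 0, 2.7]],
    [[-44, 11, 3], [0, 0, 2.7]],
    [[0, 0, 0], [0, 0, 0]],
  ],
)

```text
clock: 4.25
position: [0.5159, -0.2579, 0.1992]
eef_rot: [0.659, 0.753, -0.001, 0.001]
force: [-0.0, 0.4, -0.5]
finger_gap: 0.0005
grip_force: 0.0
```

```bash
python3 plan.py "(521.6,-272.6,140,97.8,4),(535,-370,140,97.8,12)"
```

```text
t 4.25 pos [ 515.9 -257.9  199.2] yaw_x 97.62 z [-0.001 -0.002 -1.   ] F [-0.   0.4 -0.5] gap 0.5 gf 0.0 q7 0.85
[[[-4,1,15],[0,0,0]],[[-4,1,15],[0,0,0]],[[-3,1,14],[0,0,0]],[[-4,1,15],[0,0,0]]]
-> [ 521.8 -272.4  140.3]
[[[-8.2,0,0],[0,0,0]],[[-8.2,0,0.1],[0,0,0]],[[-8.2,0,0],[0,0,0]],[[-8.2,0,0.1],[0,0,0]],[[-8.3,0,0],[0,0,0]],[[-8.2,0.1,0.1],[0,0,0]],[[-8.2,0,0],[0,0,0]],[[-8.2,0,0],[0,0,0]],[[-8.2,0,0.1],[0,0,0]],[[-8.2,0,0],[0,0,0]],[[-8.2,0,0.1],[0,0,0]],[[-8.2,0,0],[0,0,0]]]
-> [ 535. -370.  140.]
```

Request:
drive_tool(
  steps=[
    [[-4, 1, 15], [0, 0, 0]],
    [[-4, 1, 15], [0, 0, 0]],
    [[-3, 1, 14], [0, 0, 0]],
    [[-4, 1, 15], [0, 0, 0]],
    [[-10, 0, 0], [0, 0, 0]],
    [[-10, 0, 0], [0, 0, 0]],
    [[-10, 0, 0], [0, 0, 0]],
    [[-10, 0, 0], [0, 0, 0]],
  ],
)

```text
clock: 5.25
position: [0.5277, -0.3089, 0.1411]
eef_rot: [0.657, 0.754, 0.0, 0.0]
force: [-0.2, 2.3, 0.9]
finger_gap: 0.0009
grip_force: 1.0
```

Request:
drive_tool(
  steps=[
    [[-10, 0, 0], [0, 0, 0]],
    [[-10, 0, 0], [0, 0, 0]],
    [[-10, 0, 0], [0, 0, 0]],
    [[-5, 0, 0], [0, 0, 0]],
    [[-5, 0, 0], [0, 0, 0]],
    [[0, 0, 0], [0, 0, 0]],
  ],
)

```text
clock: 6.0
position: [0.5327, -0.3485, 0.1406]
eef_rot: [0.657, 0.754, -0.0, 0.0]
force: [-0.5, 0.6, 0.5]
finger_gap: 0.0008
grip_force: 0.2
```

```bash
cat > sw.py <<'E'
from h import *
st()
for n in('side','top'):
    im,d=bot.snapshot(n);W=cloud(n,d)*1000;np.savez('/tmp/'+n,im=im,d=d,W=W/1000)
    for r in bot.tip_of('switch_tip',n)[:2]:
        p=c2w(n,r['centre'])*1000; a=np.radians(-82.2);X=np.array([np.cos(a),np.sin(a)]); print(n,round(r['confidence'],2),p.round(),'mx',round((p[:2]-[515.5,-228])@X))
c=np.vstack([np.load('/tmp/side.npz')['im'][110:230,240:400],np.load('/tmp/top.npz')['im'][140:260,360:520]])
save('sw%d'%int(bot.observe()['clock']),cv2.resize(c,None,fx=2.4,fy=2.4))
E
python3 sw.py; ls pics
```

```text
t 6.0 pos [ 532.7 -348.5  140.6] yaw_x 97.84 z [-0. -0. -1.] F [-0.5  0.6  0.5] gap 0.8 gf 0.2 q7 1.03
crop.png
side0.png
sw6.png
top0.png
```

Request:
drive_tool(
  steps=[
    [[-4, 0, 0], [0, 0, 0]],
    [[-4, 0, 0], [0, 0, 0]],
    [[-3, 0, 0], [0, 0, 0]],
  ],
)

```text
clock: 6.58
position: [0.5337, -0.3506, 0.1398]
eef_rot: [0.656, 0.755, 0.004, -0.007]
force: [-9.0, 28.0, 17.8]
finger_gap: 0.0005
grip_force: 16.9
```

Request:
drive_tool(
  steps=[
    [[-3, 0, 0], [0, 0, 0]],
    [[-2, 0, 0], [0, 0, 0]],
  ],
)

```text
clock: 6.82
position: [0.5339, -0.3511, 0.1395]
eef_rot: [0.655, 0.756, 0.006, -0.01]
force: [-13.9, 39.5, 25.5]
finger_gap: 0.0003
grip_force: 24.0
```

Request:
drive_tool(
  steps=[
    [[10, 0, 0], [0, 0, 0]],
    [[20, 0, -10], [0, 0, 0]],
    [[40, 0, -40], [0, 0, 0]],
    [[60, 0, 0], [0, 0, 0]],
    [[60, 0, 0], [0, 0, 0]],
  ],
)

```text
clock: 7.45
position: [0.5092, -0.1745, 0.1912]
eef_rot: [0.657, 0.754, 0.0, 0.001]
force: [0.8, 0.3, -0.0]
finger_gap: 0.0004
grip_force: 0.0
```

```bash
python3 sw.py; ls pics
```

```text
t 7.45 pos [ 509.2 -174.5  191.2] yaw_x 97.83 z [ 0.002 -0.    -1.   ] F [ 0.8  0.3 -0. ] gap 0.4 gf 0.0 q7 0.7
top 0.66 [ 535. -381.  160.] mx 154
crop.png
side0.png
sw6.png
sw7.png
top0.png
```

Lever tip now reads meter x = 154 mm (was about 83), so the switch is on at its stop. Next is block90.

```bash
python3 - <<'E'
from h import *
from b import blocks
for n in('top','side'): blocks(n,np.load('/tmp/'+n+'.npz')['W'])
E
python3 plan.py "(473,135.3,100,86,8),(473,135.3,60,86,2),(473,135.3,21,86,3)"
```

```text
top rib 161 c 471.9 134.4 L 75.9 W 17.1 yaw 85.9 z [39.5 44.7 48.3]
top all 379 c 471.9 134.2 L 90.0 W 37.0 yaw 85.7 z [13.8 20.9 47.5]
top rib 104 c 459.9 -0.9 L 49.4 W 16.1 yaw -82.2 z [40.  44.5 47.4]
top all 263 c 460.2 -1.0 L 61.8 W 36.6 yaw -82.1 z [13.3 19.8 47. ]
side rib 115 c 474.1 135.2 L 84.0 W 16.2 yaw 85.9 z [39.4 44.4 48.1]
side all 303 c 474.0 136.1 L 95.4 W 36.0 yaw 86.1 z [13.5 19.4 46.7]
side rib 72 c 463.0 -0.2 L 56.4 W 16.2 yaw -82.4 z [37.8 44.1 47.5]
side all 195 c 462.5 2.9 L 68.4 W 36.0 yaw -81.9 z [13.  23.8 46.4]
t 7.65 pos [ 509.7 -174.4  191.1] yaw_x 98.06 z [ 0.001  0.    -1.   ] F [ 0.5  0.1 -0. ] gap 0.4 gf 0.0 q7 0.7
[[[39,1,11],[0,0,1.5]],[[39,0,12],[0,0,1.5]],[[39,-1,11],[0,0,1.5]],[[39,-3,12],[0,0,1.5]],[[39,-3,11],[0,0,1.5]],[[38,-4,11],[0,0,1.5]],[[39,-5,12],[0,0,1.5]],[[39,-7,11],[0,0,1.5]]]
-> [472.6 135.7 100.1]
[[[0,0,20],[0,0,0]],[[0,0,20],[0,0,0]]]
-> [472.6 135.7  60.1]
[[[0,0,13],[0,0,0]],[[0,0,13],[0,0,0]],[[0,0,13],[0,0,0]]]
-> [472.6 135.8  21.1]
```

Request:
drive_tool(
  steps=[
    [[39, 1, 11], [0, 0, 1.5]],
    [[39, 0, 12], [0, 0, 1.5]],
    [[39, -1, 11], [0, 0, 1.5]],
    [[39, -3, 12], [0, 0, 1.5]],
    [[39, -3, 11], [0, 0, 1.5]],
    [[38, -4, 11], [0, 0, 1.5]],
    [[39, -5, 12], [0, 0, 1.5]],
    [[39, -7, 11], [0, 0, 1.5]],
    [[0, 0, 0], [0, 0, 0]],
  ],
  grip=50,
)

```text
clock: 8.78
position: [0.4734, 0.1356, 0.0989]
eef_rot: [0.732, 0.682, -0.0, 0.0]
force: [-0.7, -0.2, 0.0]
finger_gap: 0.0499
grip_force: 0.0
```

Request:
drive_tool(
  steps=[
    [[0, 0, 20], [0, 0, 0]],
    [[0, 0, 20], [0, 0, 0]],
    [[0, 0, 13], [0, 0, 0]],
    [[0, 0, 13], [0, 0, 0]],
    [[0, 0, 12], [0, 0, 0]],
    [[0, 0, 0], [0, 0, 0]],
  ],
)

```text
clock: 9.52
position: [0.4726, 0.1342, 0.021]
eef_rot: [0.732, 0.681, -0.001, -0.0]
force: [0.1, 0.1, -0.4]
finger_gap: 0.0503
grip_force: 0.0
```

Request:
drive_tool(
  steps=[
    [[0, 0, 0], [0, 0, 0]],
    [[0, 0, 0], [0, 0, 0]],
    [[0, 0, 0], [0, 0, 0]],
    [[0, 0, 0], [0, 0, 0]],
  ],
  grip=10,
  force=40,
)

```text
clock: 10.02
position: [0.4729, 0.1348, 0.0218]
eef_rot: [0.732, 0.681, 0.0, -0.0]
force: [-0.2, 0.5, 1.9]
finger_gap: 0.0157
grip_force: 40.0
```

```bash
python3 plan.py "(473,135.3,80,86,3),(496.2,-87.4,80,97.8,6)"
```

```text
t 10.03 pos [472.9 134.8  21.8] yaw_x 85.88 z [ 0.  0. -1.] F [-0.2  0.5  1.9] gap 15.7 gf 40.0 q7 0.09
[[[0,0,-19],[0,0,0]],[[0,0,-20],[0,0,0]],[[1,0,-19],[0,0,0]]]
-> [473.  135.8  79.8]
[[[-37,7,0],[0,0,-2]],[[-37,5,0],[0,0,-2]],[[-37,4,0],[0,0,-2]],[[-37,2,0],[0,0,-2]],[[-38,2,0],[0,0,-2]],[[-37,0,0],[0,0,-2]]]
-> [496.4 -87.3  79.8]
```

Request:
drive_tool(
  steps=[
    [[0, 0, -19], [0, 0, 0]],
    [[0, 0, -20], [0, 0, 0]],
    [[0, 0, -19], [0, 0, 0]],
    [[-37, 7, 0], [0, 0, -2]],
    [[-37, 5, 0], [0, 0, -2]],
    [[-37, 4, 0], [0, 0, -2]],
    [[-37, 2, 0], [0, 0, -2]],
    [[-38, 2, 0], [0, 0, -2]],
    [[-37, 0, 0], [0, 0, -2]],
    [[0, 0, 0], [0, 0, 0]],
  ],
)

```text
clock: 11.28
position: [0.496, -0.0918, 0.0798]
eef_rot: [0.659, 0.752, -0.0, 0.001]
force: [0.5, 0.1, -2.0]
finger_gap: 0.0162
grip_force: 40.0
```

```bash
python3 plan.py "(500.3,-154.4,80,97.8,3),(500.3,-154.4,29,97.8,4)"
```

```text
t 11.28 pos [496.  -91.8  79.8] yaw_x 97.59 z [ 0.    -0.001 -1.   ] F [ 0.5  0.1 -2. ] gap 16.2 gf 40.0 q7 0.63
[[[-21,-1,0],[0,0,-0.1]],[[-21,-2,0],[0,0,-0.1]],[[-21,-1,0],[0,0,-0.1]]]
-> [ 500.5 -154.7   79.9]
[[[0,0,13],[0,0,0]],[[0,0,12],[0,0,0]],[[0,0,13],[0,0,0]],[[0,0,13],[0,0,0]]]
-> [ 500.5 -154.8   28.9]
```

Request:
drive_tool(
  steps=[
    [[-21, -1, 0], [0, 0, -0.1]],
    [[-21, -2, 0], [0, 0, -0.1]],
    [[-21, -1, 0], [0, 0, 0]],
    [[0, 0, 13], [0, 0, 0]],
    [[0, 0, 12], [0, 0, 0]],
    [[0, 0, 13], [0, 0, 0]],
    [[0, 0, 13], [0, 0, 0]],
    [[0, 0, 0], [0, 0, 0]],
  ],
)

```text
clock: 12.28
position: [0.5003, -0.151, 0.0274]
eef_rot: [0.656, 0.755, -0.001, -0.001]
force: [-1.4, -0.2, -1.5]
finger_gap: 0.0155
grip_force: 40.0
```

Request:
drive_tool(
  steps=[
    [[0, 0, 1], [0, 0, 0]],
    [[0, 0, 1], [0, 0, 0]],
    [[0, 0, 1], [0, 0, 0]],
    [[0, 0, 0], [0, 0, 0]],
  ],
)

```text
clock: 12.78
position: [0.5013, -0.1515, 0.026]
eef_rot: [0.656, 0.755, 0.0, 0.0]
force: [0.3, -0.3, 0.2]
finger_gap: 0.0162
grip_force: 40.0
```

```bash
cat > look.py <<'E'
from h import *
import sys
st(); L=[]
for n,(a,b,c,d) in (('side',(150,230,280,380)),('top',(170,250,330,430))):
    im,dd=bot.snapshot(n);np.savez('/tmp/'+n,im=im,d=dd,W=cloud(n,dd)); L.append(cv2.resize(im[a:b,c:d],None,fx=4,fy=4,interpolation=cv2.INTER_CUBIC))
save(sys.argv[1],np.hstack(L))
E
python3 look.py nest1
```

```text
t 12.78 pos [ 501.3 -151.5   26. ] yaw_x 98.06 z [ 0.001  0.    -1.   ] F [ 0.3 -0.3  0.2] gap 16.2 gf 40.0 q7 0.82
```

View pics/nest1.png

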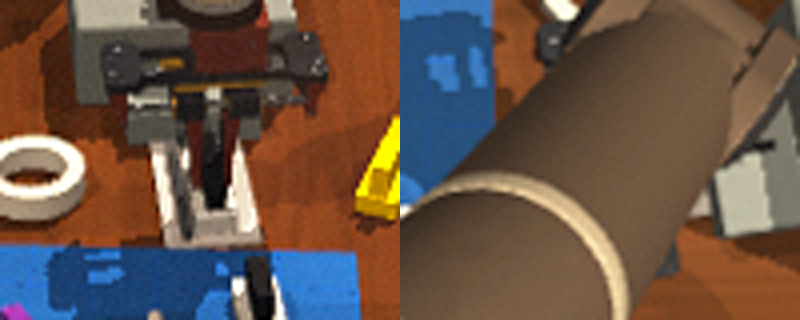

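The block lies on the nest floor beside the fence: rib at about (215,165) in the side crop, fence to its left. Fz near 0 says its weight is on the floor. Now I push it towards the fence.

Request:
drive_tool(
  steps=[
    [[0, 1, 0], [0, 0, 0]],
    [[0, 1, 0], [0, 0, 0]],
    [[0, 1, 0], [0, 0, 0]],
    [[0, 0, 0], [0, 0, 0]],
  ],
)

```text
clock: 13.38
position: [0.5036, -0.1513, 0.0259]
eef_rot: [0.656, 0.755, -0.0, -0.0]
force: [-3.2, -0.2, 6.1]
finger_gap: 0.0159
grip_force: 40.0
```

Request:
drive_tool(
  steps=[
    [[0, 1, 0], [0, 0, 0]],
    [[0, 1, 0], [0, 0, 0]],
    [[0, 0, 0], [0, 0, 0]],
  ],
)

```text
clock: 13.75
position: [0.5039, -0.1512, 0.0259]
eef_rot: [0.656, 0.755, -0.001, -0.001]
force: [-9.0, -0.9, 12.1]
finger_gap: 0.0157
grip_force: 40.0
```

Request:
drive_tool(
  steps=[
    [[0, 1, 0], [0, 0, 0]],
    [[0, 1, 0], [0, 0, 0]],
    [[0, 0, 0], [0, 0, 0]],
  ],
)

```text
clock: 14.12
position: [0.5042, -0.1511, 0.0259]
eef_rot: [0.656, 0.754, -0.001, -0.003]
force: [-14.8, -0.5, 21.0]
finger_gap: 0.0159
grip_force: 40.0
```

Request:
drive_tool(
  steps=[
    [[0, -3, -1], [0, 0, 0]],
    [[-5, 0, 0], [0, 0, 0]],
    [[-5, 0, 0], [0, 0, 0]],
    [[-5, 0, 0], [0, 0, 0]],
    [[-4, 0, 0], [0, 0, 0]],
    [[0, 0, 0], [0, 0, 0]],
  ],
)

```text
clock: 14.88
position: [0.5066, -0.1701, 0.0261]
eef_rot: [0.656, 0.755, -0.001, -0.001]
force: [-5.3, 0.8, -2.3]
finger_gap: 0.0156
grip_force: 40.0
```

Request:
drive_tool(
  steps=[
    [[-3, 0, 0], [0, 0, 0]],
    [[-3, 0, 0], [0, 0, 0]],
    [[-2, 0, 0], [0, 0, 0]],
    [[-2, 0, 0], [0, 0, 0]],
    [[0, 0, 0], [0, 0, 0]],
  ],
)

```text
clock: 15.5
position: [0.5078, -0.1794, 0.026]
eef_rot: [0.656, 0.755, -0.0, -0.001]
force: [-6.2, 1.8, -0.4]
finger_gap: 0.0154
grip_force: 40.0
```

Request:
drive_tool(
  steps=[
    [[-2, 0, 0], [0, 0, 0]],
    [[-2, 0, 0], [0, 0, 0]],
    [[-1, 0, 0], [0, 0, 0]],
    [[0, 0, 0], [0, 0, 0]],
  ],
)

```text
clock: 16.0
position: [0.5081, -0.1825, 0.026]
eef_rot: [0.655, 0.755, 0.0, -0.003]
force: [-7.5, 6.7, 3.8]
finger_gap: 0.0155
grip_force: 40.0
```

Request:
drive_tool(
  steps=[
    [[-2, 0, 0], [0, 0, 0]],
    [[-2, 0, 0], [0, 0, 0]],
    [[-1, 0, 0], [0, 0, 0]],
    [[0, 0, 0], [0, 0, 0]],
  ],
)

```text
clock: 16.5
position: [0.5087, -0.1867, 0.026]
eef_rot: [0.655, 0.755, 0.0, -0.003]
force: [-7.8, 9.0, 5.9]
finger_gap: 0.0157
grip_force: 40.0
```

Request:
drive_tool(
  steps=[
    [[-2, 0, 0], [0, 0, 0]],
    [[-1, 0, 0], [0, 0, 0]],
    [[0, 0, 0], [0, 0, 0]],
  ],
)

```text
clock: 16.88
position: [0.5089, -0.1875, 0.0261]
eef_rot: [0.655, 0.756, 0.001, -0.005]
force: [-10.6, 14.7, 12.9]
finger_gap: 0.0161
grip_force: 40.0
```

```bash
python3 look.py nest2; python3 -c "
from h import *
for n in('top','side'):
    W=np.load('/tmp/'+n+'.npz')['W']*1000; a=np.radians(-82.2);X=np.array([np.cos(a),np.sin(a)]);Y=np.array([-X[1],X[0]])
    d=W[...,:2]-[515.5,-228];x=d@X;y=d@Y;h=W[...,2]
    k=(abs(y)<22)&(x>-130)&(x<0)&(h>19)&(h<27);print(n,k.sum(),np.round(np.percentile(x[k],[2,10]),1) if k.sum() else '')
    k=(abs(y)<9)&(x>10)&(x<75)&(h>36)&(h<50);print(n,'bead',k.sum(),np.round(np.median(x[k]),1) if k.sum() else '')
    z=np.load('/tmp/'+n+'.npz')
"
```

```text
t 16.88 pos [ 508.9 -187.5   26.1] yaw_x 98.18 z [-0.005  0.008 -1.   ] F [-10.6  14.7  12.9] gap 16.1 gf 40.0 q7 0.88
top 0 
top bead 0 
side 57 [-88.1 -84.6]
side bead 0
```

View pics/nest2.png

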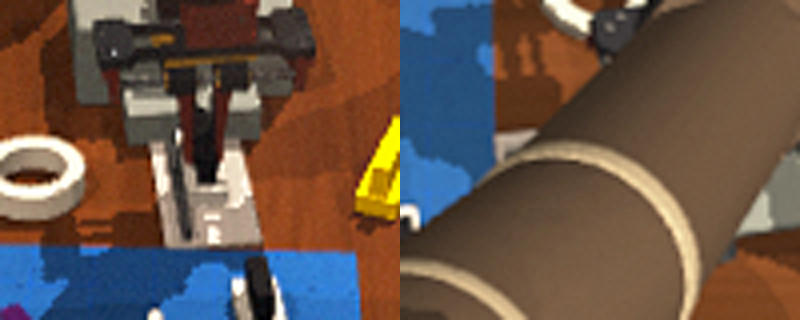

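The TCP has stalled at y = -187 with force climbing. The 8 mm of softer travel before it matches the probe stroke, so the block is on the pads. I'll add a little preload and hold.

Request:
drive_tool(
  steps=[
    [[-2, 0, 0], [0, 0, 0]],
    [[0, 0, 0], [0, 0, 0]],
    [[0, 0, 0], [0, 0, 0]],
    [[0, 0, 0], [0, 0, 0]],
    [[0, 0, 0], [0, 0, 0]],
    [[0, 0, 0], [0, 0, 0]],
    [[0, 0, 0], [0, 0, 0]],
    [[0, 0, 0], [0, 0, 0]],
    [[0, 0, 0], [0, 0, 0]],
    [[0, 0, 0], [0, 0, 0]],
    [[0, 0, 0], [0, 0, 0]],
    [[0, 0, 0], [0, 0, 0]],
  ],
)

```text
clock: 18.48
position: [0.5089, -0.1876, 0.0262]
eef_rot: [0.654, 0.756, 0.002, -0.006]
force: [-11.9, 20.5, 17.4]
finger_gap: 0.0156
grip_force: 40.0
```

Request:
drive_tool(
  steps=[
    [[0, 0, 0], [0, 0, 0]],
    [[0, 0, 0], [0, 0, 0]],
    [[0, 0, 0], [0, 0, 0]],
    [[0, 0, 0], [0, 0, 0]],
    [[0, 0, 0], [0, 0, 0]],
    [[0, 0, 0], [0, 0, 0]],
    [[0, 0, 0], [0, 0, 0]],
    [[0, 0, 0], [0, 0, 0]],
    [[0, 0, 0], [0, 0, 0]],
    [[0, 0, 0], [0, 0, 0]],
    [[0, 0, 0], [0, 0, 0]],
    [[0, 0, 0], [0, 0, 0]],
  ],
)

```text
clock: 19.98
position: [0.5089, -0.1876, 0.0262]
eef_rot: [0.654, 0.756, 0.002, -0.006]
force: [-10.7, 20.5, 16.6]
finger_gap: 0.016
grip_force: 40.0
```

Request:
drive_tool(
  steps=[
    [[0, 0, 0], [0, 0, 0]],
    [[0, 0, 0], [0, 0, 0]],
    [[0, 0, 0], [0, 0, 0]],
    [[0, 0, 0], [0, 0, 0]],
    [[0, 0, 0], [0, 0, 0]],
    [[0, 0, 0], [0, 0, 0]],
    [[0, 0, 0], [0, 0, 0]],
    [[0, 0, 0], [0, 0, 0]],
    [[0, 0, 0], [0, 0, 0]],
    [[0, 0, 0], [0, 0, 0]],
    [[0, 0, 0], [0, 0, 0]],
    [[0, 0, 0], [0, 0, 0]],
  ],
)

```text
clock: 21.48
position: [0.5089, -0.1876, 0.0262]
eef_rot: [0.654, 0.756, 0.002, -0.006]
force: [-12.5, 20.6, 16.3]
finger_gap: 0.0158
grip_force: 40.0
```

```bash
python3 look.py nest3; python3 -c "
from h import *
n='side'
W=np.load('/tmp/'+n+'.npz')['W']*1000; a=np.radians(-82.2);X=np.array([np.cos(a),np.sin(a)]);Y=np.array([-X[1],X[0]])
d=W[...,:2]-[515.5,-228];x=d@X;y=d@Y;h=W[...,2]
for lo in range(6,54,6):
    k=(abs(y)<25)&(x>-130)&(x<-40)&(h>lo)&(h<lo+6);print(lo,k.sum(),np.round(np.percentile(x[k],[2,50,98]),1) if k.sum() else '',np.round(np.percentile(y[k],[2,50,98]),1) if k.sum() else '')
"
```

```text
t 21.48 pos [ 508.9 -187.6   26.2] yaw_x 98.24 z [-0.006  0.011 -1.   ] F [-12.5  20.6  16.3] gap 15.8 gf 40.0 q7 0.88
6 28 [-118.6  -86.8  -64.2] [-22.    2.3  22.5]
12 40 [-126.3  -81.9  -42. ] [-14.7  19.6  24.7]
18 52 [-93.3 -76.  -44.5] [-16.1   8.8  23. ]
24 14 [-83.1 -75.4 -50.1] [-14.8   3.6  16.1]
30 19 [-80.7 -53.4 -43.9] [-15.9  -1.6  17. ]
36 12 [-85.2 -66.  -41.9] [-13.4   8.4  17.2]
42 28 [-81.4 -60.  -44.9] [-13.2   2.4  16.4]
48 30 [-86.6 -54.1 -42.6] [-13.   -0.6  11.8]
```

Request:
drive_tool(
  steps=[
    [[6, 0, 0], [0, 0, 0]],
    [[8, -2, 0], [0, 0, 0]],
    [[10, -1, -1], [0, 0, 0]],
    [[10, 0, -2], [0, 0, 0]],
    [[2, 0, -25], [0, 0, 0]],
    [[0, 0, -30], [0, 0, 0]],
    [[0, 0, -20], [0, 0, 0]],
    [[0, 0, 0], [0, 0, 0]],
  ],
)

```text
clock: 22.58
position: [0.5046, -0.1593, 0.1061]
eef_rot: [0.655, 0.755, 0.001, 0.002]
force: [-0.2, 1.1, -2.6]
finger_gap: 0.0157
grip_force: 40.0
```

```bash
python3 plan.py "(545.8,319.1,100,82.6,12),(545.8,319.1,30,82.6,4)"
```

```text
t 22.57 pos [ 504.6 -159.3  106.1] yaw_x 98.09 z [ 0.004 -0.001 -1.   ] F [-0.2  1.1 -2.6] gap 15.7 gf 40.0 q7 0.74
[[[39,9,0],[0,0,1.3]],[[39,8,1],[0,0,1.3]],[[40,7,0],[0,0,1.3]],[[39,7,1],[0,0,1.3]],[[40,5,0],[0,0,1.3]],[[39,5,1],[0,0,1.3]],[[40,3,0],[0,0,1.3]],[[40,3,1],[0,0,1.3]],[[40,2,0],[0,0,1.3]],[[40,1,1],[0,0,1.3]],[[40,0,0],[0,0,1.3]],[[40,-1,1],[0,0,1.3]]]
-> [546.  318.9 100. ]
[[[0,0,17],[0.1,0,0]],[[0,0,18],[0.1,0,0]],[[0,0,17],[0.1,0,0]],[[0,0,18],[0.1,0,0]]]
-> [546.1 318.9  30. ]
```

Request:
drive_tool(
  steps=[
    [[39, 9, 0], [0, 0, 1.3]],
    [[39, 8, 1], [0, 0, 1.3]],
    [[40, 7, 0], [0, 0, 1.3]],
    [[39, 7, 1], [0, 0, 1.3]],
    [[40, 5, 0], [0, 0, 1.3]],
    [[39, 5, 1], [0, 0, 1.3]],
    [[40, 3, 0], [0, 0, 1.3]],
    [[40, 3, 1], [0, 0, 1.3]],
    [[40, 2, 0], [0, 0, 1.3]],
    [[40, 1, 1], [0, 0, 1.3]],
    [[40, 0, 0], [0, 0, 1.3]],
    [[40, -1, 1], [0, 0, 1.3]],
  ],
)

```text
clock: 24.08
position: [0.5443, 0.3204, 0.0974]
eef_rot: [0.752, 0.659, -0.0, 0.0]
force: [0.9, 0.5, -2.3]
finger_gap: 0.0155
grip_force: 40.0
```

Request:
drive_tool(
  steps=[
    [[0, 0, 17], [0.1, 0, 0]],
    [[0, 0, 18], [0, 0, 0]],
    [[0, 0, 17], [0, 0, 0]],
    [[0, 0, 15], [0, 0, 0]],
    [[0, 0, 2], [0, 0, 0]],
    [[0, 0, 2], [0, 0, 0]],
    [[0, 0, 0], [0, 0, 0]],
  ],
)

```text
clock: 24.95
position: [0.5449, 0.3191, 0.0281]
eef_rot: [0.752, 0.659, -0.0, -0.001]
force: [0.1, 0.2, -3.0]
finger_gap: 0.0158
grip_force: 40.0
```

```bash
cat > meter.py <<'E'
from h import *
# bead and switch report
E
python3 - <<'E'
from h import *
st()
im,d=bot.snapshot('side');save('tray1',cv2.resize(im[230:380,260:440],None,fx=3,fy=3))
E
```

```text
t 24.95 pos [544.9 319.1  28.1] yaw_x 82.46 z [-0.001  0.001 -1.   ] F [ 0.1  0.2 -3. ] gap 15.8 gf 40.0 q7 -0.25
```

View pics/tray1.png

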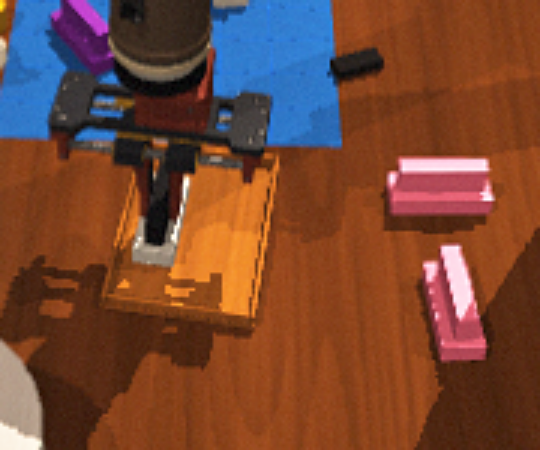

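The block sits inside the tray along its left (+x) wall, at about (160,215) in this crop. I'll lower it the last 1–2 mm and release.

Request:
drive_tool(
  steps=[
    [[0, 0, 1], [0, 0, 0]],
    [[0, 0, 0.5], [0, 0, 0]],
    [[0, 0, 0], [0, 0, 0]],
  ],
)

```text
clock: 25.38
position: [0.5449, 0.3192, 0.027]
eef_rot: [0.752, 0.659, -0.0, -0.001]
force: [-1.5, -1.0, 5.6]
finger_gap: 0.0156
grip_force: 40.0
```

Request:
drive_tool(
  steps=[
    [[0, 0, 0], [0, 0, 0]],
    [[0, 0, 0], [0, 0, 0]],
    [[0, 0, 0], [0, 0, 0]],
    [[0, 0, -15], [0, 0, 0]],
    [[0, 0, -30], [0, 0, 0]],
    [[0, 0, -35], [0, 0, 0]],
    [[-40, 0, 0], [0, 0, 0]],
    [[-50, 0, 0], [0, 0, 0]],
    [[-50, 0, 0], [0, 0, 0]],
    [[0, 0, 0], [0, 0, 0]],
  ],
  grip=36,
)

```text
clock: 26.62
position: [0.5265, 0.1757, 0.1076]
eef_rot: [0.754, 0.657, -0.0, -0.0]
force: [0.6, 0.0, -0.8]
finger_gap: 0.0362
grip_force: 0.0
```

```bash
python3 - <<'E'
from h import *
from b import blocks
st()
for n in('top','side'):
    im,d=bot.snapshot(n);W=cloud(n,d);blocks(n,W,centres=((.545,.319),(.461,0)))
    a=np.radians(-82.2);X=np.array([np.cos(a),np.sin(a)])
    for r in bot.tip_of('switch_tip',n)[:2]:
        p=c2w(n,r['centre'])*1000;print(n,round(r['confidence'],2),'sw mx',round((p[:2]-[515.5,-228])@X),p.round())
E
```

```text
t 26.62 pos [526.5 175.7 107.6] yaw_x 82.08 z [-0.001  0.    -1.   ] F [ 0.6  0.  -0.8] gap 36.2 gf 0.0 q7 -0.12
rib 0
all 0
top rib 105 c 488.2 -19.3 L 49.6 W 16.0 yaw -81.8 z [37.3 44.5 47.7]
top all 252 c 488.2 -19.4 L 61.3 W 36.0 yaw -83.0 z [13.6 20.3 46.6]
top 0.58 sw mx 151 [ 537. -377.  163.]
top 0.21 sw mx -164 [767. -28.  -2.]
side rib 176 c 546.3 320.0 L 80.6 W 16.6 yaw 82.5 z [38.2 50.3 53.9]
side all 491 c 554.7 316.6 L 102.6 W 54.7 yaw 82.9 z [14.  24.8 53.1]
rib 1
side all 32 c 475.5 -8.3 L 60.6 W 22.1 yaw 70.8 z [13.1 17.  22.3]
```

Block90 is in the tray at the right height. Block62 has been knocked to (489,-18), so I use its new pose.

```bash
python3 plan.py "(489.2,-18.3,90,98,6),(489.2,-18.3,22,98,5)"
```

```text
t 26.82 pos [526.7 181.7 106.5] yaw_x 82.56 z [-0.001  0.001 -1.   ] F [ 0.7  0.1 -0. ] gap 35.7 gf 0.0 q7 -0.12
[[[-34,-2,3],[0,0,-2.6]],[[-34,-3,2],[0,0,-2.6]],[[-33,-5,3],[0,0,-2.6]],[[-33,-7,3],[0,0,-2.6]],[[-33,-8,3],[0,0,-2.6]],[[-33,-9,2],[0,0,-2.6]]]
-> [489.3 -18.3  90.4]
[[[0,0,14],[0,0,0]],[[0,0,13],[0,0,0]],[[0,0,14],[0,0,0]],[[0,0,14],[0,0,0]],[[0,0,13],[0,0,0]]]
-> [489.2 -18.2  22.4]
```

Request:
drive_tool(
  steps=[
    [[-34, -2, 3], [0, 0, -2.6]],
    [[-34, -3, 2], [0, 0, -2.6]],
    [[-33, -5, 3], [0, 0, -2.6]],
    [[-33, -7, 3], [0, 0, -2.6]],
    [[-33, -8, 3], [0, 0, -2.6]],
    [[-33, -9, 2], [0, 0, -2.6]],
    [[0, 0, 0], [0, 0, 0]],
    [[0, 0, 0], [0, 0, 0]],
  ],
  grip=50,
)

```text
clock: 27.82
position: [0.4893, -0.0185, 0.0902]
eef_rot: [0.655, 0.755, -0.0, -0.001]
force: [0.4, 0.8, 0.4]
finger_gap: 0.05
grip_force: 0.0
```

```bash
python3 - <<'E'
from h import *
from b import blocks
im,d=bot.snapshot('side');blocks('side',cloud('side',d),centres=((.489,-.018),))
E
python3 plan.py "(489.2,-18.3,22,98,5)"
```

```text
side rib 3668 c 490.8 -9.3 L 123.2 W 104.4 yaw -13.5 z [140.1 354.5 522.9]
side all 190 c 490.9 -17.4 L 71.9 W 36.9 yaw -83.0 z [13.3 21.1 47.4]
t 27.88 pos [489.2 -18.2  90.1] yaw_x 98.16 z [-0.002  0.001 -1.   ] F [-0.2  0.3 -0. ] gap 50.2 gf 0.0 q7 0.47
[[[0,0,14],[0,0,0]],[[0,0,13],[0,0,0]],[[0,0,14],[0,0,0]],[[0,0,14],[0,0,0]],[[0,0,13],[0,0,0]]]
-> [489.1 -18.2  22.1]
```

Request:
drive_tool(
  steps=[
    [[0, 0, 14], [0, 0, 0]],
    [[0, 0, 13], [0, 0, 0]],
    [[0, 0, 14], [0, 0, 0]],
    [[0, 0, 14], [0, 0, 0]],
    [[0, 0, 13], [0, 0, 0]],
    [[0, 0, 0], [0, 0, 0]],
  ],
)

```text
clock: 28.62
position: [0.4878, -0.02, 0.0211]
eef_rot: [0.656, 0.755, -0.001, -0.001]
force: [-0.5, -0.0, -0.2]
finger_gap: 0.0505
grip_force: 0.0
```

Request:
drive_tool(
  steps=[
    [[0, 0, 0], [0, 0, 0]],
    [[0, 0, 0], [0, 0, 0]],
    [[0, 0, 0], [0, 0, 0]],
    [[0, 0, 0], [0, 0, 0]],
    [[0, 0, -20], [0, 0, 0]],
    [[0, 0, -20], [0, 0, 0]],
    [[0, 0, 0], [0, 0, 0]],
  ],
  grip=10,
  force=40,
)

```text
clock: 29.5
position: [0.4893, -0.0195, 0.063]
eef_rot: [0.656, 0.755, 0.0, -0.0]
force: [-0.5, 0.2, -1.7]
finger_gap: 0.016
grip_force: 40.0
```

```bash
python3 plan.py "(502.1,-145,64,97.8,5),(502.1,-145,29,97.8,3)"
```

```text
t 29.5 pos [489.3 -19.5  63. ] yaw_x 98.08 z [ 0.     0.001 -1.   ] F [-0.5  0.2 -1.7] gap 16.0 gf 40.0 q7 0.52
[[[-25,-1,0],[0,0,0.1]],[[-25,-1,0],[0,0,0.1]],[[-26,-1,-1],[0,0,0.1]],[[-25,-1,0],[0,0,0.1]],[[-25,-1,0],[0,0,0.1]]]
-> [ 501.7 -145.    63.9]
[[[0,0,12],[0,0,-0.1]],[[0,0,11],[0,0,-0.1]],[[0,0,12],[0,0,-0.1]]]
-> [ 501.7 -145.    28.9]
```

Request:
drive_tool(
  steps=[
    [[-25, -2, 0], [0, 0, 0.1]],
    [[-25, -2, 0], [0, 0, 0]],
    [[-26, -2, 0], [0, 0, 0]],
    [[-25, -2, 0], [0, 0, 0]],
    [[-25, -2, 0], [0, 0, 0]],
    [[0, 0, 0], [0, 0, 0]],
    [[0, 0, 12], [0, 0, 0]],
    [[0, 0, 12], [0, 0, 0]],
    [[0, 0, 10], [0, 0, 0]],
    [[0, 0, 0], [0, 0, 0]],
  ],
)

```text
clock: 30.75
position: [0.4957, -0.1454, 0.0271]
eef_rot: [0.656, 0.755, -0.001, -0.001]
force: [-0.4, 0.4, -1.7]
finger_gap: 0.0158
grip_force: 40.0
```

Request:
drive_tool(
  steps=[
    [[0, 0, 1], [0, 0, 0]],
    [[0, 0, 1], [0, 0, 0]],
    [[0, 0, 1], [0, 0, 0]],
    [[0, 0, 0], [0, 0, 0]],
  ],
)

```text
clock: 31.25
position: [0.4962, -0.1458, 0.0261]
eef_rot: [0.656, 0.754, 0.0, -0.001]
force: [-4.7, 1.3, 13.2]
finger_gap: 0.0158
grip_force: 40.0
```

Request:
drive_tool(
  steps=[
    [[0, 1, 0], [0, 0, 0]],
    [[0, 1, 0], [0, 0, 0]],
    [[0, 1, 0], [0, 0, 0]],
    [[0, 0, 0], [0, 0, 0]],
  ],
)

```text
clock: 31.75
position: [0.4976, -0.1458, 0.0261]
eef_rot: [0.657, 0.754, -0.001, -0.002]
force: [-9.2, 1.4, 18.0]
finger_gap: 0.0157
grip_force: 40.0
```

Request:
drive_tool(
  steps=[
    [[0, 0, -2], [0, 0, 0]],
    [[0, 1, 0], [0, 0, 0]],
    [[0, 1, 0], [0, 0, 0]],
    [[0, 0, 0], [0, 0, 0]],
  ],
)

```text
clock: 32.25
position: [0.5012, -0.1451, 0.0269]
eef_rot: [0.656, 0.755, -0.001, -0.001]
force: [1.1, -0.4, -2.3]
finger_gap: 0.0159
grip_force: 40.0
```

Request:
drive_tool(
  steps=[
    [[0, 1, 0], [0, 0, 0]],
    [[0, 1, 0], [0, 0, 0]],
    [[0, 0, 0], [0, 0, 0]],
  ],
)

```text
clock: 32.62
position: [0.5031, -0.1449, 0.0271]
eef_rot: [0.656, 0.755, -0.001, -0.001]
force: [-0.9, -0.0, -2.3]
finger_gap: 0.016
grip_force: 40.0
```

Request:
drive_tool(
  steps=[
    [[0, 1, 0], [0, 0, 0]],
    [[0, 1, 0], [0, 0, 0]],
    [[0, 0, 0], [0, 0, 0]],
  ],
)

```text
clock: 33.0
position: [0.5035, -0.1448, 0.0268]
eef_rot: [0.657, 0.754, -0.001, -0.002]
force: [-5.5, -0.6, 0.2]
finger_gap: 0.0156
grip_force: 40.0
```

Request:
drive_tool(
  steps=[
    [[0, 0, 0.5], [0, 0, 0]],
    [[-6, 0, 0], [0, 0, 0]],
    [[-6, 0, 0], [0, 0, 0]],
    [[-6, 0, 0], [0, 0, 0]],
    [[-6, 0, 0], [0, 0, 0]],
    [[-6, 0, 0], [0, 0, 0]],
    [[-6, 0, 0], [0, 0, 0]],
    [[0, 0, 0], [0, 0, 0]],
  ],
)

```text
clock: 34.0
position: [0.5079, -0.1792, 0.0263]
eef_rot: [0.656, 0.754, -0.001, -0.003]
force: [-7.8, 3.5, 5.9]
finger_gap: 0.0159
grip_force: 40.0
```

Request:
drive_tool(
  steps=[
    [[-3, 0, 0], [0, 0, 0]],
    [[-3, 0, 0], [0, 0, 0]],
    [[-2, 0, 0], [0, 0, 0]],
    [[0, 0, 0], [0, 0, 0]],
  ],
)

```text
clock: 34.5
position: [0.5088, -0.1861, 0.0263]
eef_rot: [0.656, 0.755, -0.0, -0.004]
force: [-8.5, 6.2, 7.7]
finger_gap: 0.0157
grip_force: 40.0
```

Request:
drive_tool(
  steps=[
    [[-2, 0, 0], [0, 0, 0]],
    [[-2, 0, 0], [0, 0, 0]],
    [[-1, 0, 0], [0, 0, 0]],
    [[0, 0, 0], [0, 0, 0]],
  ],
)

```text
clock: 35.0
position: [0.5094, -0.1907, 0.0263]
eef_rot: [0.656, 0.755, -0.0, -0.004]
force: [-9.8, 7.8, 8.8]
finger_gap: 0.0157
grip_force: 40.0
```

Request:
drive_tool(
  steps=[
    [[-2, 0, 0], [0, 0, 0]],
    [[-2, 0, 0], [0, 0, 0]],
    [[-1, 0, 0], [0, 0, 0]],
    [[0, 0, 0], [0, 0, 0]],
  ],
)

```text
clock: 35.5
position: [0.5099, -0.1944, 0.0263]
eef_rot: [0.656, 0.755, 0.0, -0.005]
force: [-10.9, 9.8, 13.2]
finger_gap: 0.0156
grip_force: 40.0
```

Request:
drive_tool(
  steps=[
    [[-2, -1, -0.5], [0, 0, 0]],
    [[-2, 0, 0], [0, 0, 0]],
    [[0, 0, 0], [0, 0, 0]],
  ],
)

```text
clock: 35.88
position: [0.5105, -0.2002, 0.0264]
eef_rot: [0.656, 0.755, -0.0, -0.003]
force: [-3.3, 3.6, 1.0]
finger_gap: 0.0158
grip_force: 40.0
```

Request:
drive_tool(
  steps=[
    [[-2, 0, 0], [0, 0, 0]],
    [[-2, 0, 0], [0, 0, 0]],
    [[0, 0, 0], [0, 0, 0]],
  ],
)

```text
clock: 36.25
position: [0.5108, -0.202, 0.0264]
eef_rot: [0.656, 0.755, 0.001, -0.005]
force: [-6.1, 10.0, 5.8]
finger_gap: 0.0152
grip_force: 40.0
```

Request:
drive_tool(
  steps=[
    [[-2, 0, 0], [0, 0, 0]],
    [[-1, 0, 0], [0, 0, 0]],
    [[0, 0, 0], [0, 0, 0]],
  ],
)

```text
clock: 36.62
position: [0.5109, -0.2022, 0.0265]
eef_rot: [0.655, 0.755, 0.002, -0.007]
force: [-8.4, 19.7, 12.0]
finger_gap: 0.0159
grip_force: 40.0
```

Request:
drive_tool(
  steps=[
    [[0, 0, 0], [0, 0, 0]],
    [[0, 0, 0], [0, 0, 0]],
    [[0, 0, 0], [0, 0, 0]],
    [[0, 0, 0], [0, 0, 0]],
    [[0, 0, 0], [0, 0, 0]],
    [[0, 0, 0], [0, 0, 0]],
    [[0, 0, 0], [0, 0, 0]],
    [[0, 0, 0], [0, 0, 0]],
    [[0, 0, 0], [0, 0, 0]],
    [[0, 0, 0], [0, 0, 0]],
    [[0, 0, 0], [0, 0, 0]],
    [[0, 0, 0], [0, 0, 0]],
  ],
)

```text
clock: 38.12
position: [0.5109, -0.2021, 0.0265]
eef_rot: [0.655, 0.755, 0.002, -0.007]
force: [-8.4, 18.6, 13.0]
finger_gap: 0.0154
grip_force: 40.0
```

Request:
drive_tool(
  steps=[
    [[0, 0, 0], [0, 0, 0]],
    [[0, 0, 0], [0, 0, 0]],
    [[0, 0, 0], [0, 0, 0]],
    [[0, 0, 0], [0, 0, 0]],
    [[0, 0, 0], [0, 0, 0]],
    [[0, 0, 0], [0, 0, 0]],
    [[0, 0, 0], [0, 0, 0]],
    [[0, 0, 0], [0, 0, 0]],
    [[0, 0, 0], [0, 0, 0]],
    [[0, 0, 0], [0, 0, 0]],
    [[0, 0, 0], [0, 0, 0]],
    [[0, 0, 0], [0, 0, 0]],
  ],
)

```text
clock: 39.62
position: [0.5109, -0.2021, 0.0265]
eef_rot: [0.655, 0.755, 0.002, -0.007]
force: [-7.0, 17.9, 12.6]
finger_gap: 0.0152
grip_force: 40.0
```

Request:
drive_tool(
  steps=[
    [[0, 0, 0], [0, 0, 0]],
    [[0, 0, 0], [0, 0, 0]],
    [[0, 0, 0], [0, 0, 0]],
    [[0, 0, 0], [0, 0, 0]],
    [[0, 0, 0], [0, 0, 0]],
    [[0, 0, 0], [0, 0, 0]],
    [[0, 0, 0], [0, 0, 0]],
    [[0, 0, 0], [0, 0, 0]],
    [[0, 0, 0], [0, 0, 0]],
    [[0, 0, 0], [0, 0, 0]],
    [[0, 0, 0], [0, 0, 0]],
    [[0, 0, 0], [0, 0, 0]],
  ],
)

```text
clock: 41.12
position: [0.5109, -0.2021, 0.0265]
eef_rot: [0.655, 0.755, 0.002, -0.007]
force: [-8.6, 17.5, 13.0]
finger_gap: 0.0157
grip_force: 40.0
```

```bash
python3 look.py nest4
```

```text
t 41.12 pos [ 510.9 -202.1   26.5] yaw_x 98.14 z [-0.008  0.011 -1.   ] F [-8.6 17.5 13. ] gap 15.7 gf 40.0 q7 0.9
```

View pics/nest4.png

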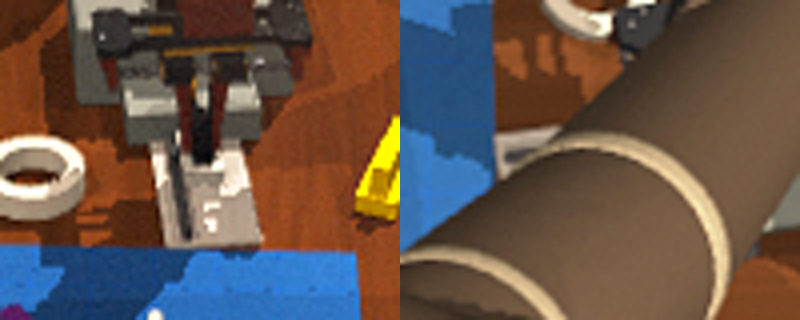

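The side crop shows block62 up at the pads along the fence, with the rib's rear foot at about (203,162). I'll check that pixel against the seated pose.

```bash
python3 - <<'E'
from h import *
a=np.radians(-82.2);X=np.array([np.cos(a),np.sin(a)])
for xr in(-84,-92,-56,-64):
    p=np.append(np.array([517,-228])+xr*X,22)/1000; q=pix('side',p)[0]; print(xr,((q-[280,150])*4).round(1))
E
python3 plan.py "(507,-170,27,97.8,4),(507,-170,100,97.8,4),(486.4,326.9,100,82.6,12)"
```

```text
-84 [204.8 186.8]
-92 [206.  192.4]
-56 [200.8 167.4]
-64 [201.9 172.9]
t 41.23 pos [ 510.9 -202.1   26.5] yaw_x 98.13 z [-0.008  0.011 -1.   ] F [-9.3 17.9 13.4] gap 15.6 gf 40.0 q7 0.9
[[[8.1,0.2,0],[-0.1,-0.2,0.1]],[[8.1,0.2,-0.1],[-0.1,-0.2,0.1]],[[8.1,0.1,-0.1],[-0.1,-0.2,0.1]],[[8.1,0.2,-0.1],[-0.1,-0.2,0.1]]]
-> [ 507. -170.   27.]
[[[0,0,-18],[0,0,0]],[[0,0,-18],[0,0,0]],[[0,0,-19],[0,0,0]],[[0,0,-18],[0,0,0]]]
-> [ 507.  -169.8  100. ]
[[[41,4,0],[0,0,1.3]],[[42,3,0],[0,0,1.3]],[[41,2,0],[0,0,1.3]],[[41,1,0],[0,0,1.3]],[[42,0,0],[0,0,1.3]],[[41,-1,0],[0,0,1.3]],[[42,-2,0],[0,0,1.3]],[[41,-2,-1],[0,0,1.3]],[[41,-4,0],[0,0,1.3]],[[41,-4,0],[0,0,1.3]],[[41,-6,0],[0,0,1.3]],[[41,-6,0],[0,0,1.3]]]
-> [486.8 326.5 100.2]
```

Both blocks match the fully seated pose. Withdrawing block62 and moving to the tray.

Request:
drive_tool(
  steps=[
    [[6, 0, 0], [0, 0, 0]],
    [[8, -2, 0], [0, 0, 0]],
    [[10, -1, -1], [0, 0, 0]],
    [[10, 0, -2], [0, 0, 0]],
    [[2, 0, -25], [0, 0, 0]],
    [[0, 0, -30], [0, 0, 0]],
    [[0, 0, -20], [0, 0, 0]],
    [[0, 0, 0], [0, 0, 0]],
  ],
)

```text
clock: 42.22
position: [0.5064, -0.1741, 0.1065]
eef_rot: [0.656, 0.755, 0.0, 0.001]
force: [0.2, 0.1, -2.9]
finger_gap: 0.0159
grip_force: 40.0
```

```bash
python3 plan.py "(486.4,326.9,100,82.6,12),(486.4,326.9,30,82.6,4)"
```

```text
t 42.23 pos [ 506.4 -174.1  106.5] yaw_x 97.97 z [ 0.002 -0.    -1.   ] F [ 0.2  0.1 -2.9] gap 15.9 gf 40.0 q7 0.76
[[[42,4,1],[0,0,1.3]],[[41,3,0],[0,0,1.3]],[[42,3,1],[0,0,1.3]],[[42,1,0],[0,0,1.3]],[[42,0,1],[0,0,1.3]],[[41,0,0],[0,0,1.3]],[[42,-2,1],[0,0,1.3]],[[42,-2,0],[0,0,1.3]],[[41,-4,1],[0,0,1.3]],[[42,-4,0],[0,0,1.3]],[[41,-6,1],[0,0,1.3]],[[42,-6,0],[0,0,1.3]]]
-> [486.2 327.2 100.3]
[[[0,0,18],[0,0,-0.1]],[[0,0,17],[0,0,-0.1]],[[0,0,18],[0,0,-0.1]],[[0,0,17],[0,0,-0.1]]]
-> [486.4 327.2  30.3]
```

Request:
drive_tool(
  steps=[
    [[42, 4, 1], [0, 0, 1.3]],
    [[41, 3, 0], [0, 0, 1.3]],
    [[42, 3, 1], [0, 0, 1.3]],
    [[42, 1, 0], [0, 0, 1.3]],
    [[42, 0, 1], [0, 0, 1.3]],
    [[41, 0, 0], [0, 0, 1.3]],
    [[42, -2, 1], [0, 0, 1.3]],
    [[42, -2, 0], [0, 0, 1.3]],
    [[41, -4, 1], [0, 0, 1.3]],
    [[42, -4, 0], [0, 0, 1.3]],
    [[41, -6, 1], [0, 0, 1.3]],
    [[42, -6, 0], [0, 0, 1.3]],
  ],
)

```text
clock: 43.72
position: [0.4844, 0.3286, 0.098]
eef_rot: [0.753, 0.658, -0.001, -0.001]
force: [0.3, 0.0, -2.4]
finger_gap: 0.0162
grip_force: 40.0
```

Request:
drive_tool(
  steps=[
    [[0, 0, 0], [0, 0, 0]],
    [[0, 0, 17], [0, 0, 0]],
    [[0, 0, 18], [0, 0, 0]],
    [[0, 0, 17], [0, 0, 0]],
    [[0, 0, 15], [0, 0, 0]],
    [[0, 0, 2], [0, 0, 0]],
    [[0, 0, 1], [0, 0, 0]],
    [[0, 0, 1], [0, 0, 0]],
    [[0, 0, 0], [0, 0, 0]],
  ],
)

```text
clock: 44.85
position: [0.4851, 0.3277, 0.0287]
eef_rot: [0.753, 0.658, -0.0, -0.001]
force: [0.9, -0.4, -1.4]
finger_gap: 0.0155
grip_force: 40.0
```

```bash
python3 - <<'E'
from h import *
st()
im,d=bot.snapshot('side');save('tray2',cv2.resize(im[230:380,260:440],None,fx=3,fy=3))
E
```

```text
t 44.85 pos [485.1 327.7  28.7] yaw_x 82.37 z [-0.001  0.001 -1.   ] F [ 0.9 -0.4 -1.4] gap 15.5 gf 40.0 q7 -0.31
```

View pics/tray2.png

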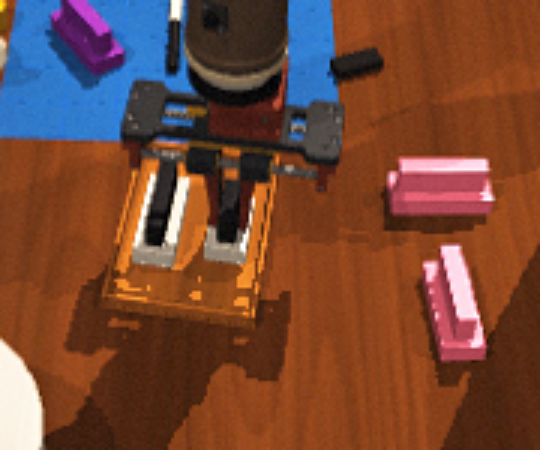

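Both blocks are inside the tray side by side, block90 at about (160,215) and block62 at about (230,220). Lower the last bit and release.

Request:
drive_tool(
  steps=[
    [[0, 0, 1], [0, 0, 0]],
    [[0, 0, 0.8], [0, 0, 0]],
    [[0, 0, 0], [0, 0, 0]],
  ],
)

```text
clock: 45.28
position: [0.485, 0.3276, 0.0272]
eef_rot: [0.753, 0.658, -0.0, -0.001]
force: [-2.6, -1.7, 6.5]
finger_gap: 0.0159
grip_force: 40.0
```

Request:
drive_tool(
  steps=[
    [[0, 0, 0], [0, 0, 0]],
    [[0, 0, 0], [0, 0, 0]],
    [[0, 0, 0], [0, 0, 0]],
    [[0, 0, -15], [0, 0, 0]],
    [[0, 0, -40], [0, 0, 0]],
    [[0, 0, -50], [0, 0, 0]],
    [[0, 0, -50], [0, 0, 0]],
    [[0, 0, -20], [0, 0, 0]],
    [[0, 0, 0], [0, 0, 0]],
  ],
  grip=36,
)

```text
clock: 46.4
position: [0.4861, 0.3277, 0.2037]
eef_rot: [0.753, 0.658, 0.001, -0.001]
force: [0.3, 0.1, -0.4]
finger_gap: 0.0359
grip_force: 0.0
```

```bash
python3 - <<'E'
from h import *
a=np.radians(-7.4);X=np.array([np.cos(a),np.sin(a)]);Y=np.array([-X[1],X[0]])
im,d=bot.snapshot('side');W=cloud('side',d)*1000
dd=W[...,:2]-[516.5,323];x=dd@X;y=dd@Y;h=W[...,2]
for s in(1,-1):
    k=(x*s>5)&(x*s<60)&(abs(y)<85)&(h>40)&(h<70); print(s,k.sum(),'rib x',np.round(np.percentile(x[k],[2,50,98]),1),'y',np.round(np.percentile(y[k],[2,98]),1),'z',np.round(np.percentile(h[k],[10,50,90]),1))
E
python3 plan.py "(500,60,230,97.8,8),(550,-410,210,97.8,11)"
```

```text
1 162 rib x [21.9 29.4 37.5] y [-35.4  39. ] z [45.3 50.6 53.2]
-1 116 rib x [-38.7 -30.9 -22.5] y [-23.5  26.4] z [44.9 50.7 53.1]
t 46.45 pos [485.3 327.5 202.1] yaw_x 82.37 z [-0.001  0.002 -1.   ] F [-0.2 -0.2 -0.2] gap 36.3 gf 0.0 q7 -0.46
[[[-33,6,-4],[0,0,-1.9]],[[-33,5,-3],[0,0,-1.9]],[[-33,4,-4],[0,0,-1.9]],[[-34,3,-3],[0,0,-1.9]],[[-33,2,-4],[0,0,-1.9]],[[-34,1,-3],[0,0,-1.9]],[[-33,0,-4],[0,0,-1.9]],[[-33,-2,-3],[0,0,-1.9]]]
-> [499.8  60.4 229.7]
[[[-43,-1,2],[0,0,0]],[[-43,-1,1],[0,0,0]],[[-43,-1,2],[0,0,0]],[[-43,-1,2],[0,0,0]],[[-43,-2,2],[0,0,0]],[[-43,-1,1],[0,0,0]],[[-43,-1,2],[0,0,0]],[[-43,-1,2],[0,0,0]],[[-43,-1,1],[0,0,0]],[[-43,-1,2],[0,0,0]],[[-43,-1,2],[0,0,0]]]
-> [ 550.2 -410.   209.9]
```

Request:
drive_tool(
  steps=[
    [[-33, 6, -4], [0, 0, -1.9]],
    [[-33, 5, -3], [0, 0, -1.9]],
    [[-33, 4, -4], [0, 0, -1.9]],
    [[-34, 3, -3], [0, 0, -1.9]],
    [[-33, 2, -4], [0, 0, -1.9]],
    [[-34, 1, -3], [0, 0, -1.9]],
    [[-33, 0, -4], [0, 0, -1.9]],
    [[-33, -2, -3], [0, 0, -1.9]],
  ],
  grip=0,
)

```text
clock: 47.45
position: [0.4989, 0.0592, 0.2283]
eef_rot: [0.659, 0.753, -0.001, -0.001]
force: [-0.0, 0.3, 1.5]
finger_gap: 0.0005
grip_force: 0.0
```

Request:
drive_tool(
  steps=[
    [[-43, -2, 2], [0, 0, 0]],
    [[-43, -2, 1], [0, 0, 0]],
    [[-43, -2, 2], [0, 0, 0]],
    [[-43, -2, 2], [0, 0, 0]],
    [[-43, -2, 2], [0, 0, 0]],
    [[-43, -2, 1], [0, 0, 0]],
    [[-43, -2, 2], [0, 0, 0]],
    [[-43, -2, 2], [0, 0, 0]],
    [[-43, -2, 1], [0, 0, 0]],
    [[-43, -2, 2], [0, 0, 0]],
    [[-43, -2, 2], [0, 0, 0]],
    [[0, 0, 0], [0, 0, 0]],
  ],
)

```text
clock: 48.95
position: [0.5376, -0.4149, 0.208]
eef_rot: [0.661, 0.75, -0.002, -0.002]
force: [-0.0, 0.8, -0.3]
finger_gap: 0.0003
grip_force: 0.0
```

```bash
python3 plan.py "(541.5,-415,140,97.8,5)"
```

```text
t 48.95 pos [ 537.6 -414.9  208. ] yaw_x 97.27 z [-0.005 -0.001 -1.   ] F [-0.   0.8 -0.3] gap 0.3 gf 0.0 q7 1.09
[[[0,1,14],[-0.1,0,-0.1]],[[0,1,13],[-0.1,0,-0.1]],[[0,0,14],[-0.1,0,-0.1]],[[-1,1,13],[-0.1,0,-0.1]],[[0,1,14],[-0.1,0,-0.1]]]
-> [ 541.6 -415.3  140. ]
```

Request:
drive_tool(
  steps=[
    [[0, 1, 14], [-0.1, 0, -0.1]],
    [[0, 1, 13], [-0.1, 0, -0.1]],
    [[0, 0, 14], [-0.1, 0, -0.1]],
    [[0, 1, 13], [-0.1, 0, -0.1]],
    [[0, 1, 14], [-0.1, 0, -0.1]],
    [[0, 0, 0], [0, 0, 0]],
    [[10, 0, 0], [0, 0, 0]],
    [[10, 0, 0], [0, 0, 0]],
    [[10, 0, 0], [0, 0, 0]],
    [[10, 0, 0], [0, 0, 0]],
    [[10, 0, 0], [0, 0, 0]],
  ],
)

```text
clock: 50.32
position: [0.5372, -0.3603, 0.1423]
eef_rot: [0.655, 0.755, 0.003, 0.002]
force: [-0.1, -1.0, -0.2]
finger_gap: 0.0003
grip_force: 0.6
```

Request:
drive_tool(
  steps=[
    [[10, 0, 0], [0, 0, 0]],
    [[10, 0, 0], [0, 0, 0]],
    [[5, 0, 0], [0, 0, 0]],
    [[0, 0, 0], [0, 0, 0]],
  ],
)

```text
clock: 50.82
position: [0.534, -0.3416, 0.1437]
eef_rot: [0.657, 0.754, 0.0, 0.007]
force: [2.6, -14.0, -1.6]
finger_gap: 0.0002
grip_force: 6.5
```

Request:
drive_tool(
  steps=[
    [[4, 0, 0], [0, 0, 0]],
    [[4, 0, 0], [0, 0, 0]],
    [[0, 0, 0], [0, 0, 0]],
  ],
)

```text
clock: 51.2
position: [0.5334, -0.341, 0.1446]
eef_rot: [0.658, 0.753, -0.003, 0.012]
force: [9.3, -34.6, -12.0]
finger_gap: 0.0002
grip_force: 17.8
```

Request:
drive_tool(
  steps=[
    [[-10, 0, 0], [0, 0, 0]],
    [[-30, 0, -10], [0, 0, 0]],
    [[0, 0, -60], [0, 0, 0]],
    [[0, 60, -20], [0, 0, 0]],
    [[20, 60, 0], [0, 0, 0]],
    [[40, 40, 0], [0, 0, 0]],
    [[0, 0, 0], [0, 0, 0]],
  ],
)

```text
clock: 52.08
position: [0.6899, -0.2796, 0.2311]
eef_rot: [0.652, 0.758, 0.004, 0.001]
force: [-0.6, -0.3, -0.4]
finger_gap: 0.0003
grip_force: 0.0
```

```bash
python3 sw.py; ls pics; python3 - <<'E'
from h import *
a=np.radians(-82.2);X=np.array([np.cos(a),np.sin(a)]);Y=np.array([-X[1],X[0]])
for n in('top','side'):
    W=np.load('/tmp/'+n+'.npz')['W'].reshape(-1,3)*1000; d=W[:,:2]-[515.5,-228]; x=d@X;y=d@Y
    for lo in(120,135,150):
        j=(W[:,2]>lo)&(W[:,2]<lo+18)&(abs(y)<20)&(x>50)&(x<190); print(n,lo,j.sum(),np.round(np.percentile(x[j],[5,50,95])) if j.sum() else '')
E
```

```text
t 52.08 pos [ 689.9 -279.6  231.1] yaw_x 98.6 z [ 0.006  0.005 -1.   ] F [-0.6 -0.3 -0.4] gap 0.3 gf 0.0 q7 0.83
side 0.41 [ 528. -321.  165.] mx 94
top 0.55 [ 529. -321.  160.] mx 94
crop.png
nest1.png
nest2.png
nest3.png
nest4.png
side0.png
sw52.png
sw6.png
sw7.png
top0.png
tray1.png
tray2.png
top 120 8 [113. 119. 124.]
top 135 0 
top 150 52 [77. 84. 97.]
side 120 9 [ 99. 102. 111.]
side 135 4 [78. 80. 95.]
side 150 34 [75. 82. 90.]
```

The lever reads the same as in its initial off state. One last look at the scene before handing in.

```bash
python3 -c "
from h import *
im,d=bot.snapshot('side');save('final',im)"
```

```text
(no output)
```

View pics/final.png

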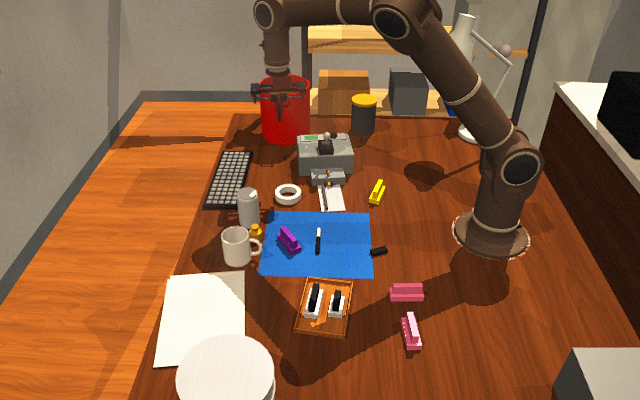

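Both blocks stand in the tray (315,300 and 337,303), the bystanders are in place, and the arm is clear.

```bash
python3 -c "
from bench import bot
print(bot.sign_off())"
```

```text
the job is handed in; nothing more can be done
None
```

I handed the job in at about 52 s: only the 90 mm and 62 mm blocks were present, each was held against the pads with the meter on for over 4 s and put away rib up in the tray, and the meter is now off; the sign-off gave no pass or fail result.

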